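# Change the forming roller in a two-bearing bench stand

## Robot

A 7-joint arm with a two-finger parallel gripper is mounted at the origin on a cart in front of the work surface, level with it; the furniture and walls round the work are solid. World frame = base frame: x ahead of the robot, y to its left, z up, the work surface at z = 0. Lengths are in mm, angles in rad, forces in N, time in s.
With the tool pointing down it reaches from about 400 to 900 mm from the base axis. Payload 5.5 kg.
Tool frame: the origin (TCP) lies between the finger pads; the fingertips stand 14 mm ahead of it and the grasp point (between the pads) lies 5 mm behind it; z points along the fingers, y is the line along which they close (so a half turn about z gives the same grasp; the last joint's range is limited). The gripper opens to 92 mm and grips with 3 to 60 N. Pads are 19 mm wide; open, the fingers measure 130 mm over their backs; the gripper's body (75 mm by 190 mm) begins 47 mm behind the grasp point.
Start: joints at [-1.034, 0.501, -0.427, 1.55, 0.221, 1.138, -0.21], TCP at [175.717, 625.798, 240.729] pointing down, gripper open.
Joint ranges: [-2.88, 2.88], [-0.31, 2.03], [-1.54, 1.56], [0.2, 2.42], [-1.41, 4.55], [0.19, 2.02], [-2.57, 2.57]. Speed limits (rad/s): [2.57, 2.57, 3.14, 3.14, 3.14, 3.14, 3.14].

## Interface

Orientations are given as a rotation vector (axis times angle).
In Python, from bench import manip gives the robot as it stands. The module is installed in compiled form; this text tells all that it offers.
- The arm moves only by the tool send_rows, never from a script. Its argument "moves" is a list of rows, each an object of numbers: "tx", "ty", "tz": the shift along the tool's x, y, z in mm; "rx", "ry", "rz": the turn, a rotation vector about the tool's x, y, z in rad; "grip": the gripper command: -1 is shut, 1 is fully open, values between are in proportion. In form: [{"tx": .., "ty": .., "tz": .., "rx": .., "ry": .., "rz": .., "grip": ..}, ...]. A call has 1 to 8 rows; each row is the pose to reach, as a shift and turn from the pose commanded when the call began, along the tool's axes at that moment; what a row does not reach only later rows make up. A row lasts 1/8 s, in which the tool goes at most 62.5 mm and 10.7 degrees, less where a joint would pass 70% of its speed; a pose out of reach is approached as far as the arm can. A call with a gripper value outside its range is refused whole. The fingers move at their own pace and stop on an object; the grip force is fixed at half the most. Time passes only in rows, so rows that repeat a pose let the fingers close. It gives the time, the measured TCP pose, the force, the opening and the grip force at its end, in the units of the state.
- manip.read_state(): the state, without advancing time (a new reading comes with each control period).
- manip.capture(name): name is "scene" or "top"; returns (picture, depth): 384x512x3 uint8, red, green, blue; 384x512 float32, mm along the optical axis (not along the pixel's ray), 0 where there is no reading.
- manip.get_calibration(name): a dict with "fx", "fy", "cx", "cy" (pixels), "cam_to_world" (4x4, takes a point from camera to world coordinates). Camera axes: x right, y up, looking along -z (the intrinsics and any distortion apply to the point x, -y, -z); pixel columns grow to the right and rows downward; lengths in mm; the calibration is good to about 2 mm. A picture is of the moment at which its call begins. get_calibration takes no time and is no camera call.
- manip.finish_job(): hands the job in; it is judged then, once.
The state is a dict: "clock": time; "joint_pos": joint angles; "qvel": joint speeds; "effort": joint torques, N m; "tcp_pos": TCP position; "ee_rot": TCP orientation; "ft_force": force on the tool from outside, world axes, zero at the start; "ft_torque": the same for the moment, N m; "width": finger opening in mm; "grip_force": force on a finger pad.
Only numpy, scipy, OpenCV 4.12 (cv2) and the standard library are available. Lean on these libraries where they do the work, as an engineer would, in place of code of your own. Each camera call takes 0.05 s, during which the arm holds its last target. There are 200 camera calls.

## Task

Change the forming roller in the bearing stand: first lift off both bearing caps and lay them upright in the shallow tray, then take out the worn one-groove roller and lay it square across the open upper end of the sloping rack, so that it rolls down to the stop under the straps. Set the fresh two-groove roller from the wooden cradle into the stand, thick end in the wide bearing, and put each cap back, fully home on its own bearing: narrow cap on the narrow bearing, wide cap on the wide one.

Things in the scene. Friction and masses are not known exactly. Their poses are not given: they have to be found in the camera images.
- stand: Fixed grey stand, base 100x136x10; origin centre of underside. 22 mm thick uprights at y=+40 (narrow) and y=-40 (wide), 58 free between, with 90 degree vees: roller lies along y, centre at x=0 y=0 z=44, 4 mm end play. Caps stand on lands at z=44 between horns (top z=56, sloped lead-ins), slot 40 wide in x on the narrow bearing, 54 on the wide: 4 mm over the cap. All mm.
- cap_narrow_mid (a point): Narrow cap, loose, plain steel, 0.12 kg: bridge 36 (x) x 22 (y) x 18 mm high, on it a grip lug 14 thick (x), 22 wide (y), 26 high; 44 mm high in all. Point: its centre, 22 mm above its feet; x along the bridge, z up. Starts seated on the stand over the worn roller's thin end. Seated: stand x=0, y=+40, this point at z=66 mm.
- cap_wide_mid (a point): Wide cap, loose, plain steel, 0.18 kg: bridge 50 (x) x 22 (y) x 22 mm high, on it a grip lug 14 thick (x), 22 wide (y), 26 high; 48 mm high in all. Point: its centre, 24 mm above its feet; x along the bridge, z up. Starts seated on the stand over the worn roller's thick end. Seated: stand x=0, y=-40, this point at z=68 mm.
- roller_worn_mid (a point): Worn roller, loose, plain steel, 0.6 kg, ONE broad groove round its body; starts in the stand under the caps. Point: its centre, on the axis. Axis = its y: body 40 mm diameter, 50 long; thin 16 mm journal at +y, thick 24 mm journal at -y; 114 mm over all. Grip it across the body from above.
- roller_fresh_mid (a point): Fresh roller, loose, plain steel, 0.6 kg, TWO narrow grooves round its body; starts in the wooden cradle. Same sizes and axes as the worn one. Point: its centre, on the axis; axis = its y, body 40 mm diameter, 50 long; thin 16 mm journal at +y, thick 24 mm journal at -y; 114 mm over all.
- cradle: Fixed wooden cradle, base 78 (x) x 116 (y) x 10 mm, with two vee-notched uprights 36 mm high; origin centre of underside. The fresh roller lies in it along its y, centre at z=36 mm, with 66 mm free between the uprights.
- tray: Fixed sheet-steel tray with black rubber liner, 120 (x) x 170 (y) mm, rim 18 mm high; origin centre of underside, liner surface at z=9 mm. A rusty nut (24 mm wide, 12 high) lies in the corner near x=+39, y=+63 mm; the rest is empty. A cap may stand upright anywhere in it, for example at y=-45 and y=+20 mm.
- rack: Fixed sheet-metal roll-down rack, sloping down along its +x by 0.17 rad; origin on the bench under the loading place, floor there at z=56 mm. Upper edge x=-45, stop x=+160, cheeks 124 apart (y) and 26 high, straps 52 above the floor from x=86 on. A roller laid along the rack's y at x=0 touches with its centre at z=76; let go, it rolls down to x=136, z=53. Lay it at x -10 to +20. All mm.
Not all that is in view belongs to the job. What is shaped like the part that bears roller_fresh_mid but blue is not meant.

How it is judged:
By the outcome, as a careful person would: the job done as asked, in the order asked, and still so for the second after the job is handed in, with the robot touching nothing.
It also fails if it takes over 128 s, if anything falls off the work surface, if the arm or the gripper's body presses on something with over 40 N, if the wrist force passes 120 N, or if a joint passes its speed limit or range.

## Working session

There is one attempt and no reset: what is moved stays moved. The work goes in short steps, Python scripts to look and compute and a tool call to move; the robot and the scene stay as the last step left them, time stands still between calls to the robot, and variables do not carry over. Pictures are saved under pics/ and viewed, at most 14 in all, crops included, and the job is handed in when it is done.

Besides the shell and the picture viewer there is one more tool, called by a JSON object that holds its "method" and its "body", one argument or row to a line. send_rows: Moves the arm, as the interface text tells. Its arguments: {"type":"object","properties":{"moves":{"type":"array"}},"required":["moves"]}

```bash
mkdir -p pics; cat > h.py <<'E'
from bench import manip
import numpy as np, cv2
from scipy.spatial.transform import Rotation as R
def cap(n,name):
    p,d=manip.capture(n); np.savez('pics/'+name+'.npz',p=p,d=d); cv2.imwrite('pics/'+name+'.png',p[:,:,::-1]); return p,d
def cloud(n,d):
    c=manip.get_calibration(n); T=np.array(c['cam_to_world']); v,u=np.mgrid[:d.shape[0],:d.shape[1]]
    P=np.stack([(u-c['cx'])/c['fx']*d,-(v-c['cy'])/c['fy']*d,-d],-1)
    W=P@T[:3,:3].T+T[:3,3]; W[d<=0]=np.nan; return W
E
python3 - <<'E'
from h import *
for n in('scene','top'):
    cap(n,n+'0'); c=manip.get_calibration(n); print(c)
s=manip.read_state(); print(s)
E
```

```text
{'fx': 451.0575462454979, 'fy': 451.0575462454979, 'cx': 259.2415106882385, 'cy': 193.01532712897074, 'cam_to_world': array([[ 7.09400852e-01,  4.06288978e-01, -5.75916397e-01,
        -4.86223438e+01],
       [-7.04591084e-01,  4.28956061e-01, -5.65285859e-01,
        -2.88452647e+02],
       [ 1.73734154e-02,  8.06799829e-01,  5.90569387e-01,
         7.00444546e+02],
       [ 0.00000000e+00,  0.00000000e+00,  0.00000000e+00,
         1.00000000e+00]])}
{'fx': 424.41586301184424, 'fy': 424.41586301184424, 'cx': 260.77644777606514, 'cy': 189.3076075980821, 'cam_to_world': array([[-1.76645254e-02,  9.98171943e-01, -5.77991059e-02,
         4.74559035e+02],
       [-9.99725018e-01, -1.67412048e-02,  1.64200990e-02,
         3.18862117e+02],
       [ 1.54224554e-02,  5.80732654e-02,  9.98193190e-01,
         1.04403815e+03],
       [ 0.00000000e+00,  0.00000000e+00,  0.00000000e+00,
         1.00000000e+00]])}
{'clock': 0.1, 'joint_pos': array([-1.03377079,  0.50174334, -0.42683775,  1.55133636,  0.22080713,
        1.13831418, -0.21026593]), 'qvel': array([ 0.00055573, -0.00190011, -0.00126829, -0.00169922,  0.00090789,
        0.00060496, -0.0020192 ]), 'effort': array([-1.19013534e-02, -5.67869997e+01, -5.83880246e+00, -2.79912686e+01,
       -6.90505723e-02,  2.42020714e-02,  2.98091288e-05]), 'tcp_pos': array([175.63018284, 625.19253516, 239.7952527 ]), 'ee_rot': array([-4.28568985e-01, -3.11191783e+00,  2.69722703e-03]), 'ft_force': array([-0.17538453,  0.29929152,  0.26021461]), 'ft_torque': array([ 0.00848475, -0.02952124,  0.03436706]), 'grip_force': 0.0, 'width': 91.448612856647}
```

View pics/scene0.png

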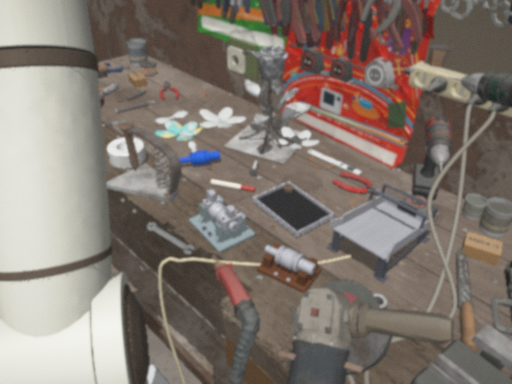

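View pics/top0.png

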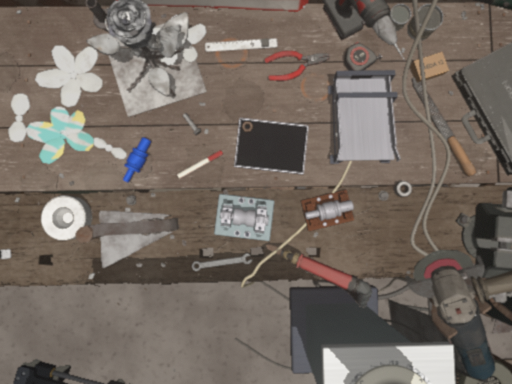

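The scene and top views show these parts:

| Item | scene px | top px |
|---|---|---|
| Stand with caps | (221,220) | (244,217) |
| Cradle with roller | (290,265) | (328,210) |
| Tray | (292,206) | (271,146) |
| Rack, straps at its far end | (382,230) | (364,118) |

Candidates for the fresh roller:
- Steel roller in the brown cradle, top (328,210).
- Steel roller in the stand, top (244,217), which is the worn one.
- Blue roller-shaped thing, top (138,159), a decoy.

I choose the one in the cradle and will check it in a crop.

```bash
python3 - <<'E'
from h import *
z=np.load('pics/top0.npz'); p,d=z['p'],z['d']; W=cloud('top',d)
cr=cv2.resize(p[60:250,200:410],None,fx=3.7,fy=3.15*1,interpolation=cv2.INTER_CUBIC)
cr=cv2.resize(p[85:250,205:405],None,fx=3.6,fy=3.6,interpolation=cv2.INTER_CUBIC)
cv2.imwrite('pics/crop1.png',cr[:,:,::-1])
def box(n,u0,u1,v0,v1,zl,zh):
    w=W[v0:v1,u0:u1].reshape(-1,3); w=w[np.isfinite(w[:,0])]
    m=(w[:,2]>zl)&(w[:,2]<zh); w=w[m]
    if len(w)<5: print(n,len(w));return
    r=cv2.minAreaRect(w[:,:2].astype(np.float32)); print(n,len(w),np.round(r[0],1),np.round(r[1],1),round(r[2],1),'z',np.round(np.percentile(w[:,2],[5,50,95]),1), 'mean',w[:,:2].mean(0).round(1))
box('bench',100,200,180,200,-20,20)
box('standall',205,285,185,250,6,200)
box('caplugs',205,285,185,250,72,110)
box('cradle all',295,362,180,240,6,80)
box('roller f',295,362,180,240,44,70)
box('tray all',225,320,105,185,5,30)
box('tray rim',225,320,105,185,13,30)
box('rack all',322,406,60,170,20,140)
box('straps',322,406,60,170,72,140)
E
```

```text
bench 1790 [539.2 575.9] [245.4  47.4] 89.1 z [-4.7 -0.3  3.6] mean [539.2 574.2]
standall 2290 [459.6 327. ] [178.4 115.6] 78.4 z [ 7.9 13.  83.7] mean [467.2 343.9]
caplugs 126 [467.6 344.5] [101.3  13.9] 82.1 z [82.8 88.  92.1] mean [467.7 344.5]
cradle all 1553 [470.2 152.3] [109.8 162.5] 24.9 z [ 7.7 33.5 55. ] mean [480.5 144.8]
roller f 426 [480.4 142.7] [ 37.  112.8] 11.5 z [44.5 51.2 56.6] mean [481.8 137.8]
tray all 3385 [644.8 266.3] [187.6 231.6] 4.1 z [ 6.3  9.6 18.7] mean [640.6 275.7]
tray rim 477 [640.4 275.5] [170.2 120.9] 82.9 z [13.3 17.6 22.4] mean [646.3 281.5]
rack all 5593 [718.8  54.3] [146.1 256.9] 88.9 z [30.8 51.5 92. ] mean [709.1  53.9]
straps 857 [697.5  54.4] [145.2 213.2] 88.7 z [74.  85.3 96.5] mean [738.   53.9]
```

View pics/crop1.png

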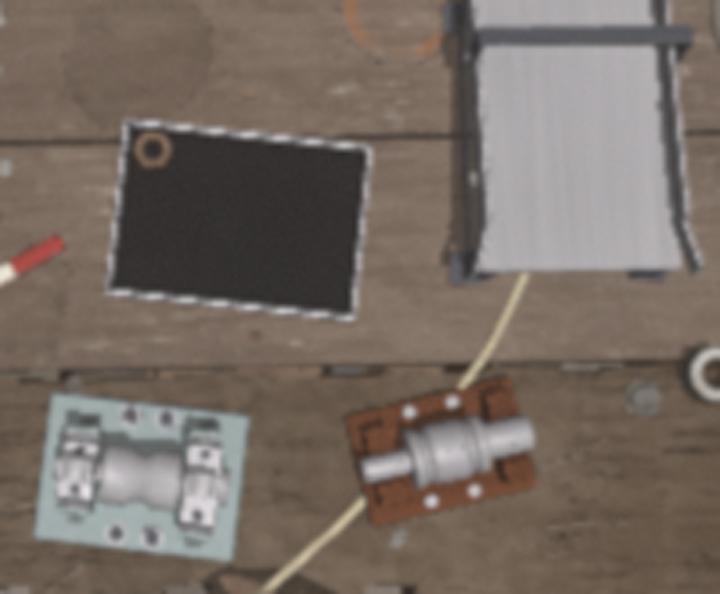

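The crop confirms the choice. The cradle roller (crop 448,450) has two narrow grooves with its thick end to the right, and the stand roller has one broad groove. The wide cap is on the right (crop 203,480), the rack's open upper edge is at the bottom (crop 580,270), and the nut is at the tray's upper left.

```bash
cat >> h.py <<'E'
def reg(W,u0,u1,v0,v1,zl,zh):
    w=W[v0:v1,u0:u1].reshape(-1,3); w=w[np.isfinite(w[:,0])]; return w[(w[:,2]>zl)&(w[:,2]<zh)]
def big(W,u0,u1,v0,v1,zl,zh,k=3):
    m=np.zeros(W.shape[:2],np.uint8); s=W[v0:v1,u0:u1,2]; m[v0:v1,u0:u1]=(s>zl)&(s<zh)
    n,l,st,_=cv2.connectedComponentsWithStats(m); o=np.argsort(-st[1:,4])[:k]+1
    return [W[l==i] for i in o]
E
python3 - <<'E'
from h import *
def show(t,w):
    r=cv2.minAreaRect(w[:,:2].astype(np.float32)); c,v=np.linalg.eigh(np.cov(w[:,:2].T)); a=v[:,1]; a=a*np.sign(a[1])
    print(t,len(w),'rect',np.round(r[0],1),np.round(r[1],1),round(r[2],1),'mean',w.mean(0).round(1),'pca yaw of y',np.degrees(np.arctan2(-a[0],a[1])).round(1))
for n,rs in (('top',dict(st=(205,285,185,250),cr=(295,362,180,240),tr=(225,320,105,185),ra=(322,406,60,170))),
   ('scene',dict(st=(185,262,180,255),cr=(250,325,235,295),tr=(245,340,175,240),ra=(325,440,180,285)))):
    print(n); W=cloud(n,np.load('pics/'+n+'0.npz')['d'])
    for w in big(W,*rs['st'],6,200,1): show('stand all',w)
    for w in big(W,*rs['st'],72,110,2): show('lug',w)
    for w in big(W,*rs['st'],72,110,2): show(' lugtop',w[w[:,2]>82])
    for w in big(W,*rs['cr'],6,80,1): show('cradle all',w)
    for w in big(W,*rs['cr'],42,70,1): show('roller',w)
    for w in big(W,*rs['tr'],13,30,1): show('rim',w)
    for w in big(W,*rs['tr'],6,30,1): show('tray',w)
    for w in big(W,*rs['ra'],20,140,1): show('rack',w)
s=manip.read_state(); print(R.from_rotvec(s['ee_rot']).as_matrix().round(3))
W=cloud('top',np.load('pics/top0.npz')['d'])
# rack floor
w=reg(W,338,392,100,155,20,80); A=np.c_[w[:,:2],np.ones(len(w))]; k=np.linalg.lstsq(A,w[:,2],rcond=None)[0]
for _ in range(3):
    r=w[:,2]-A@k; g=abs(r)<6; k=np.linalg.lstsq(A[g],w[g,2],rcond=None)[0]
print('floor',k,r[g].std(), 'edge z56 at y=54: x', (56-k[2]-k[1]*54)/k[0])
E
```

```text
top
stand all 2271 rect [471.2 344.2] [135.8 107.2] 82.1 mean [467.8 344.5  32.6] pca yaw of y -7.9
lug 63 rect [473.5 383.6] [20.6 13.6] 88.6 mean [473.1 383.7  85.8] pca yaw of y -13.3
lug 63 rect [462.1 305.1] [21.7 13.9] 81.8 mean [462.3 305.4  89.6] pca yaw of y -9.3
 lugtop 58 rect [473.4 383.6] [20.6 13.5] 88.9 mean [473.2 384.3  86.5] pca yaw of y -11.4
 lugtop 62 rect [462.1 304.9] [21.5 13.9] 81.8 mean [462.1 305.2  89.7] pca yaw of y -6.9
cradle all 1527 rect [484.3 144.8] [ 85.8 122. ] 13.0 mean [481.  144.3  28.9] pca yaw of y 13.7
roller 493 rect [480.4 142.8] [ 38.3 113.1] 13.0 mean [481.7 138.8  49.9] pca yaw of y 12.8
rim 247 rect [640.2 275.6] [170.3 120.5] 83.0 mean [620.9 274.5  18. ] pca yaw of y -3.2
tray 3280 rect [640.4 275.5] [170.2 120.9] 82.9 mean [640.7 275.6  10.5] pca yaw of y -6.8
rack 5569 rect [719.9  57.2] [145.  256.2] 90.0 mean [709.2  54.1  53.7] pca yaw of y -89.3
scene
stand all 2086 rect [468.  340.6] [138.2 101.5] 81.7 mean [454.2 326.3  37.1] pca yaw of y 4.6
lug 101 rect [461.9 302. ] [25.  14.8] 81.6 mean [460.1 298.9  83.6] pca yaw of y 9.
[... 212 characters left out ...]
 22.4] 18.4 mean [472.5 379.   85.4] pca yaw of y 24.6
cradle all 1801 rect [489.6 144.3] [100.4 124.8] 12.5 mean [470.2 129.4  28.2] pca yaw of y 18.5
roller 490 rect [478.  138.6] [ 35.8 112.7] 7.4 mean [478.  131.   49.3] pca yaw of y 13.8
rim 455 rect [641.  272.2] [173.1 123. ] 82.6 mean [644.6 274.5  16.8] pca yaw of y -15.2
tray 2295 rect [641.  272.1] [173.3 123. ] 82.6 mean [641.  270.1  10.6] pca yaw of y -7.1
rack 4787 rect [737.4  19.1] [210.  298.4] 88.4 mean [706.2  51.1  56.3] pca yaw of y -88.4
[[-0.963  0.27  -0.001]
 [ 0.27   0.963 -0.002]
 [ 0.    -0.002 -1.   ]]
floor [-1.71396281e-01 -1.85951912e-03  1.66494169e+02] 1.755650058027443 edge z56 at y=54: x 644.0848924372216
```

Both views agree to about 3 mm, and the sizes and heights match the text. In world coordinates:

| Item | Position (mm) | Yaw |
|---|---|---|
| Stand | lugs (473,382) and (462,303.5) | −8° |
| Cradle roller | (480,141) | ≈ +13° |
| Tray | (640.5,274) | −7° |
| Rack loading place | (645,53) | ≈ +0.7° |

The arm moves next.

```bash
cat >> h.py <<'E'
def plan(*targets):  # each (x,y,z,psi_deg of tool y[,tilt about world y-ish ignored]); rows from measured pose
    s=manip.read_state(); p=s['tcp_pos']; M=R.from_rotvec(s['ee_rot']).as_matrix()
    a=np.degrees(np.arctan2(M[1,1],M[0,1]))
    print('now',p.round(1),'psi',a.round(2),'w',round(s['width'],1),'gf',round(s['grip_force'],1),'F',s['ft_force'].round(1),'t',round(s['clock'],2),'j7',s['joint_pos'][6].round(2))
    for x,y,z,ps in targets:
        c,q=np.cos(np.radians(ps)),np.sin(np.radians(ps))
        ty=np.array([c,q,0]); tz=np.array([0,0,-1.]); tx=np.cross(ty,tz)
        N=np.c_[tx,ty,tz]; rv=R.from_matrix(M.T@N).as_rotvec(); t=M.T@(np.array([x,y,z])-p)
        print((x,y,z,ps),'t',t.round(1),'r',rv.round(3))
E
python3 -c "
from h import *
plan((473,382,200,-8),(473,382,200,172))"
```

```text
now [175.6 625.2 239.8] psi 74.32 w 91.4 gf 0.0 F [-0.2  0.3  0.3] t 0.1 j7 -0.21
(473, 382, 200, -8) t [-352.  -153.7   40. ] r [-1.000e-03  1.000e-03  1.437e+00]
(473, 382, 200, 172) t [-352.  -153.7   40. ] r [-1.000e-03 -2.000e-03 -1.705e+00]
```

{"method": "send_rows", "body": {
  "moves": [
    {"tx":-50,"ty":-22,"tz":6,"rx":0,"ry":0,"rz":0.18,"grip":1},
    {"tx":-100,"ty":-44,"tz":12,"rx":0,"ry":0,"rz":0.36,"grip":1},
    {"tx":-150,"ty":-66,"tz":18,"rx":0,"ry":0,"rz":0.54,"grip":1},
    {"tx":-200,"ty":-88,"tz":24,"rx":0,"ry":0,"rz":0.72,"grip":1},
    {"tx":-250,"ty":-109,"tz":30,"rx":0,"ry":0,"rz":0.9,"grip":1},
    {"tx":-300,"ty":-131,"tz":36,"rx":0,"ry":0,"rz":1.08,"grip":1},
    {"tx":-352,"ty":-153.7,"tz":40,"rx":0,"ry":0,"rz":1.26,"grip":1},
    {"tx":-352,"ty":-153.7,"tz":40,"rx":0,"ry":0,"rz":1.437,"grip":1}
  ]
}}

```text
clock: 1.1
tcp_pos: [478.0, 376.4, 199.8]
ee_rot: [2.385, 2.04, -0.002]
ft_force: [-0.9, -0.0, 0.6]
width: 91.5
grip_force: 0.0
```

```bash
python3 -c "
from h import *
plan((473,382,110,-8),(473,382,78.5,-8))"
```

```text
now [478.  376.4 199.8] psi -8.92 w 91.5 gf 0.0 F [-0.9 -0.   0.6] t 1.1 j7 -0.88
(473, 382, 110, -8) t [ 5.1 -6.  89.7] r [ 0.002  0.004 -0.016]
(473, 382, 78.5, -8) t [  5.2  -6.  121.2] r [ 0.002  0.004 -0.016]
```

{"method": "send_rows", "body": {
  "moves": [
    {"tx":0,"ty":0,"tz":40,"rx":0,"ry":0,"rz":0,"grip":1},
    {"tx":0,"ty":0,"tz":80,"rx":0,"ry":0,"rz":0,"grip":1},
    {"tx":0,"ty":0,"tz":80,"rx":0,"ry":0,"rz":0,"grip":1}
  ]
}}

```text
clock: 1.48
tcp_pos: [470.5, 380.5, 117.1]
ee_rot: [-2.371, -2.061, 0.013]
ft_force: [0.0, -0.2, 0.6]
width: 91.8
grip_force: 0.0
```

```bash
python3 -c "
from h import *
plan((473,382,78.5,-8))
cap('scene','s1');p,d=cap('top','t1')
cv2.imwrite('pics/c2.png',cv2.resize(np.load('pics/s1.npz')['p'][150:270,150:310,::-1],None,fx=4.5,fy=4.5,interpolation=cv2.INTER_CUBIC))
"
```

```text
now [470.5 380.5 117.1] psi -8.01 w 91.8 gf 0.0 F [ 0.  -0.2  0.6] t 1.48 j7 -0.88
(473, 382, 78.5, -8) t [ 2.1  2.5 38.6] r [-0.005  0.006 -0.   ]
```

View pics/c2.png

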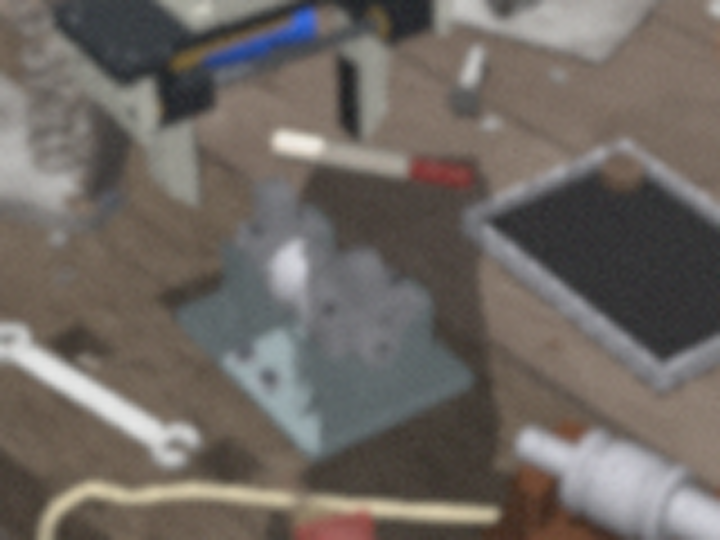

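The gripper is open and straddles the narrow cap's lug (crop 275,200), square to the stand.

{"method": "send_rows", "body": {
  "moves": [
    {"tx":2,"ty":2.5,"tz":15,"rx":-0.005,"ry":0.006,"rz":0,"grip":1},
    {"tx":2,"ty":2.5,"tz":30,"rx":-0.005,"ry":0.006,"rz":0,"grip":1},
    {"tx":2,"ty":2.5,"tz":38,"rx":-0.005,"ry":0.006,"rz":0,"grip":1},
    {"tx":2,"ty":2.5,"tz":38.5,"rx":-0.005,"ry":0.006,"rz":0,"grip":1},
    {"tx":2,"ty":2.5,"tz":38.5,"rx":-0.005,"ry":0.006,"rz":0,"grip":0}
  ]
}}

```text
clock: 2.2
tcp_pos: [475.9, 384.4, 82.3]
ee_rot: [-2.371, -2.061, -0.013]
ft_force: [-0.2, 0.6, -0.2]
width: 85.4
grip_force: 0.0
```

```bash
python3 -c "
from h import *
plan((473,382,78.5,-8))"
```

```text
now [475.9 384.4  82.3] psi -8.02 w 85.4 gf 0.0 F [-0.2  0.6 -0.2] t 2.2 j7 -0.89
(473, 382, 78.5, -8) t [-2.8 -2.6  3.8] r [ 0.005 -0.006 -0.   ]
```

{"method": "send_rows", "body": {
  "moves": [
    {"grip":0,"tx":0,"ty":0,"tz":0,"rx":0,"ry":0,"rz":0},
    {"grip":0,"tx":0,"ty":0,"tz":0,"rx":0,"ry":0,"rz":0},
    {"grip":0,"tx":0,"ty":0,"tz":0,"rx":0,"ry":0,"rz":0},
    {"grip":0,"tx":0,"ty":0,"tz":0,"rx":0,"ry":0,"rz":0}
  ]
}}

```text
clock: 2.7
tcp_pos: [475.9, 384.3, 82.3]
ee_rot: [-2.371, -2.06, -0.013]
ft_force: [0.3, -0.9, 0.5]
width: 47.9
grip_force: 0.0
```

```bash
python3 -c "
from h import *
plan((473,382,78.5,-8))"
```

```text
now [475.9 384.3  82.3] psi -8.02 w 47.9 gf 0.0 F [ 0.3 -0.9  0.5] t 2.7 j7 -0.89
(473, 382, 78.5, -8) t [-2.7 -2.5  3.8] r [ 0.005 -0.006 -0.   ]
```

{"method": "send_rows", "body": {
  "moves": [
    {"tx":-2.5,"ty":-2.5,"tz":3.8,"rx":0.005,"ry":-0.006,"rz":0,"grip":0},
    {"tx":-2.5,"ty":-2.5,"tz":3.8,"rx":0.005,"ry":-0.006,"rz":0,"grip":0},
    {"tx":-2.5,"ty":-2.5,"tz":3.8,"rx":0.005,"ry":-0.006,"rz":0,"grip":0}
  ]
}}

```text
clock: 3.08
tcp_pos: [472.9, 382.1, 78.2]
ee_rot: [-2.371, -2.061, 0.0]
ft_force: [0.0, 0.2, 0.5]
width: 45.9
grip_force: 0.0
```

```bash
python3 -c "
from h import *
plan((473,382,78.5,-8))"
```

```text
now [472.9 382.1  78.2] psi -8.02 w 45.9 gf 0.0 F [0.  0.2 0.5] t 3.08 j7 -0.89
(473, 382, 78.5, -8) t [-0.1  0.1 -0.3] r [-0.  0. -0.]
```

Now I close on the lug.

{"method": "send_rows", "body": {
  "moves": [
    {"tx":0,"ty":0,"tz":0,"rx":0,"ry":0,"rz":0,"grip":-1},
    {"tx":0,"ty":0,"tz":0,"rx":0,"ry":0,"rz":0,"grip":-1},
    {"tx":0,"ty":0,"tz":0,"rx":0,"ry":0,"rz":0,"grip":-1},
    {"tx":0,"ty":0,"tz":0,"rx":0,"ry":0,"rz":0,"grip":-1},
    {"tx":0,"ty":0,"tz":0,"rx":0,"ry":0,"rz":0,"grip":-1},
    {"tx":0,"ty":0,"tz":0,"rx":0,"ry":0,"rz":0,"grip":-1}
  ]
}}

```text
clock: 3.82
tcp_pos: [473.1, 382.2, 78.4]
ee_rot: [-2.371, -2.061, -0.0]
ft_force: [0.4, 0.0, 0.7]
width: 13.8
grip_force: 30.0
```

```bash
python3 -c "
from h import *
plan((473,382,140,-8),(473,382,78.5,-8))"
```

```text
now [473.1 382.2  78.4] psi -8.02 w 13.8 gf 30.0 F [0.4 0.  0.7] t 3.83 j7 -0.89
(473, 382, 140, -8) t [ -0.2  -0.  -61.6] r [ 0. -0. -0.]
(473, 382, 78.5, -8) t [-0.2 -0.  -0.1] r [ 0. -0. -0.]
```

{"method": "send_rows", "body": {
  "moves": [
    {"tx":0,"ty":0,"tz":-15,"rx":0,"ry":0,"rz":0,"grip":-1},
    {"tx":0,"ty":0,"tz":-40,"rx":0,"ry":0,"rz":0,"grip":-1},
    {"tx":0,"ty":0,"tz":-62,"rx":0,"ry":0,"rz":0,"grip":-1},
    {"tx":0,"ty":0,"tz":-62,"rx":0,"ry":0,"rz":0,"grip":-1}
  ]
}}

```text
clock: 4.32
tcp_pos: [474.4, 383.4, 143.1]
ee_rot: [-2.371, -2.061, -0.008]
ft_force: [1.3, -0.0, -1.4]
width: 13.6
grip_force: 30.0
```

```bash
python3 -c "
from h import *
plan((643,294,140,-8),(643,294,60,-8))"
```

```text
now [474.4 383.4 143.1] psi -8.02 w 13.6 gf 30.0 F [ 1.3 -0.  -1.4] t 4.33 j7 -0.88
(643, 294, 140, -8) t [-65.  179.5   3.4] r [ 0.003 -0.004 -0.   ]
(643, 294, 60, -8) t [-65.3 179.2  83.4] r [ 0.003 -0.004 -0.   ]
```

{"method": "send_rows", "body": {
  "moves": [
    {"tx":-13,"ty":36,"tz":0,"rx":0,"ry":0,"rz":0,"grip":-1},
    {"tx":-30,"ty":83,"tz":0,"rx":0,"ry":0,"rz":0,"grip":-1},
    {"tx":-47,"ty":130,"tz":0,"rx":0,"ry":0,"rz":0,"grip":-1},
    {"tx":-60,"ty":168,"tz":10,"rx":0,"ry":0,"rz":0,"grip":-1},
    {"tx":-64,"ty":180,"tz":40,"rx":0,"ry":0,"rz":0,"grip":-1},
    {"tx":-64,"ty":180,"tz":70,"rx":0,"ry":0,"rz":0,"grip":-1},
    {"tx":-64,"ty":180,"tz":80,"rx":0,"ry":0,"rz":0,"grip":-1},
    {"tx":-64,"ty":180,"tz":80,"rx":0,"ry":0,"rz":0,"grip":-1}
  ]
}}

```text
clock: 5.32
tcp_pos: [641.3, 293.7, 59.3]
ee_rot: [-2.37, -2.061, 0.003]
ft_force: [-0.4, -0.0, 0.1]
width: 13.7
grip_force: 30.0
```

```bash
python3 -c "
from h import *
plan((643,294,43.5,-8))"
```

```text
now [641.3 293.7  59.3] psi -7.99 w 13.7 gf 30.0 F [-0.4 -0.   0.1] t 5.33 j7 -0.61
(643, 294, 43.5, -8) t [ 0.5  1.7 15.8] r [-0.002  0.001  0.   ]
```

{"method": "send_rows", "body": {
  "moves": [
    {"tx":0,"ty":0,"tz":8,"rx":0,"ry":0,"rz":0,"grip":-1},
    {"tx":0,"ty":0,"tz":13,"rx":0,"ry":0,"rz":0,"grip":-1},
    {"tx":0,"ty":0,"tz":15.5,"rx":0,"ry":0,"rz":0,"grip":-1},
    {"tx":0,"ty":0,"tz":15.5,"rx":0,"ry":0,"rz":0,"grip":-1},
    {"tx":0,"ty":0,"tz":15.5,"rx":0,"ry":0,"rz":0,"grip":-1}
  ]
}}

```text
clock: 5.95
tcp_pos: [642.5, 293.8, 45.2]
ee_rot: [2.371, 2.061, 0.001]
ft_force: [-0.1, 0.0, -1.2]
width: 14.0
grip_force: 30.0
```

{"method": "send_rows", "body": {
  "moves": [
    {"tx":0,"ty":0,"tz":1.5,"rx":0,"ry":0,"rz":0,"grip":-1},
    {"tx":0,"ty":0,"tz":2,"rx":0,"ry":0,"rz":0,"grip":-1},
    {"tx":0,"ty":0,"tz":2,"rx":0,"ry":0,"rz":0,"grip":-1}
  ]
}}

```text
clock: 6.32
tcp_pos: [642.6, 293.8, 43.5]
ee_rot: [2.371, 2.061, 0.001]
ft_force: [-0.9, -0.3, 2.8]
width: 13.7
grip_force: 30.0
```

Touching: the force went to +2.8 N at the expected height. Release and rise.

{"method": "send_rows", "body": {
  "moves": [
    {"tx":0,"ty":0,"tz":0,"rx":0,"ry":0,"rz":0,"grip":0.2},
    {"tx":0,"ty":0,"tz":0,"rx":0,"ry":0,"rz":0,"grip":0.2},
    {"tx":0,"ty":0,"tz":0,"rx":0,"ry":0,"rz":0,"grip":0.2},
    {"tx":0,"ty":0,"tz":-20,"rx":0,"ry":0,"rz":0,"grip":0.2},
    {"tx":0,"ty":0,"tz":-60,"rx":0,"ry":0,"rz":0,"grip":0.2},
    {"tx":0,"ty":0,"tz":-97,"rx":0,"ry":0,"rz":0,"grip":0.2},
    {"tx":0,"ty":0,"tz":-97,"rx":0,"ry":0,"rz":0,"grip":0.2},
    {"tx":0,"ty":0,"tz":-97,"rx":0,"ry":0,"rz":0,"grip":0.2}
  ]
}}

```text
clock: 7.32
tcp_pos: [642.3, 293.7, 140.7]
ee_rot: [2.371, 2.061, 0.001]
ft_force: [-0.4, -0.1, -0.9]
width: 54.8
grip_force: 0.0
```

```bash
python3 -c "
from h import *
plan((462,303.5,140,-8),(462,303.5,82.5,-8))"
```

```text
now [642.3 293.7 140.7] psi -8.02 w 54.8 gf 0.0 F [-0.4 -0.1 -0.9] t 7.33 j7 -0.61
(462, 303.5, 140, -8) t [ -15.4 -179.9    0.6] r [ 0.001 -0.    -0.   ]
(462, 303.5, 82.5, -8) t [ -15.5 -179.9   58.1] r [ 0.001 -0.    -0.   ]
```

{"method": "send_rows", "body": {
  "moves": [
    {"tx":-4,"ty":-45,"tz":0,"rx":0,"ry":0,"rz":0,"grip":0.2},
    {"tx":-8,"ty":-95,"tz":0,"rx":0,"ry":0,"rz":0,"grip":0.2},
    {"tx":-12,"ty":-145,"tz":0,"rx":0,"ry":0,"rz":0,"grip":0.2},
    {"tx":-15,"ty":-180,"tz":0,"rx":0,"ry":0,"rz":0,"grip":0.2},
    {"tx":-15.4,"ty":-180,"tz":20,"rx":0,"ry":0,"rz":0,"grip":0.2},
    {"tx":-15.4,"ty":-180,"tz":35,"rx":0,"ry":0,"rz":0,"grip":0.2},
    {"tx":-15.4,"ty":-180,"tz":35,"rx":0,"ry":0,"rz":0,"grip":0.2},
    {"tx":-15.4,"ty":-180,"tz":35,"rx":0,"ry":0,"rz":0,"grip":0.2}
  ]
}}

```text
clock: 8.32
tcp_pos: [462.4, 303.3, 104.7]
ee_rot: [2.372, 2.06, -0.001]
ft_force: [1.2, 0.7, -0.5]
width: 55.2
grip_force: 0.0
```

```bash
python3 -c "
from h import *
plan((462,303.5,82.5,-8))"
```

```text
now [462.4 303.3 104.7] psi -8.06 w 55.2 gf 0.0 F [ 1.2  0.7 -0.5] t 8.32 j7 -0.79
(462, 303.5, 82.5, -8) t [ 0.1 -0.4 22.2] r [-0.     0.    -0.001]
```

{"method": "send_rows", "body": {
  "moves": [
    {"tx":0,"ty":-0.4,"tz":15,"rx":0,"ry":0,"rz":0,"grip":0.2},
    {"tx":0,"ty":-0.4,"tz":22,"rx":0,"ry":0,"rz":0,"grip":0.2},
    {"tx":0,"ty":-0.4,"tz":22,"rx":0,"ry":0,"rz":0,"grip":-1},
    {"tx":0,"ty":-0.4,"tz":22,"rx":0,"ry":0,"rz":0,"grip":-1},
    {"tx":0,"ty":-0.4,"tz":22,"rx":0,"ry":0,"rz":0,"grip":-1},
    {"tx":0,"ty":-0.4,"tz":22,"rx":0,"ry":0,"rz":0,"grip":-1},
    {"tx":0,"ty":-0.4,"tz":22,"rx":0,"ry":0,"rz":0,"grip":-1},
    {"tx":0,"ty":-0.4,"tz":22,"rx":0,"ry":0,"rz":0,"grip":-1}
  ]
}}

```text
clock: 9.32
tcp_pos: [461.7, 303.7, 83.1]
ee_rot: [2.371, 2.061, 0.001]
ft_force: [0.0, 0.2, 2.1]
width: 13.9
grip_force: 30.0
```

```bash
python3 -c "
from h import *
plan((635,229.5,140,-8),(635,229.5,60,-8))"
```

```text
now [461.7 303.7  83.1] psi -8.02 w 13.9 gf 30.0 F [0.  0.2 2.1] t 9.32 j7 -0.79
(635, 229.5, 140, -8) t [-49.3 181.9 -56.8] r [ 0. -0. -0.]
(635, 229.5, 60, -8) t [-49.3 181.9  23.2] r [ 0. -0. -0.]
```

{"method": "send_rows", "body": {
  "moves": [
    {"tx":0,"ty":0,"tz":-15,"rx":0,"ry":0,"rz":0,"grip":-1},
    {"tx":0,"ty":0,"tz":-40,"rx":0,"ry":0,"rz":0,"grip":-1},
    {"tx":-5,"ty":20,"tz":-60,"rx":0,"ry":0,"rz":0,"grip":-1},
    {"tx":-18,"ty":65,"tz":-62,"rx":0,"ry":0,"rz":0,"grip":-1},
    {"tx":-31,"ty":115,"tz":-62,"rx":0,"ry":0,"rz":0,"grip":-1},
    {"tx":-44,"ty":160,"tz":-62,"rx":0,"ry":0,"rz":0,"grip":-1},
    {"tx":-49,"ty":182,"tz":-50,"rx":0,"ry":0,"rz":0,"grip":-1},
    {"tx":-49,"ty":182,"tz":-20,"rx":0,"ry":0,"rz":0,"grip":-1}
  ]
}}

```text
clock: 10.32
tcp_pos: [638.8, 227.8, 104.9]
ee_rot: [2.373, 2.054, 0.007]
ft_force: [-0.8, -0.7, -1.5]
width: 13.8
grip_force: 30.0
```

{"method": "send_rows", "body": {
  "moves": [
    {"tx":0,"ty":0,"tz":25,"rx":0,"ry":0,"rz":0,"grip":-1},
    {"tx":0,"ty":0,"tz":45,"rx":0,"ry":0,"rz":0,"grip":-1},
    {"tx":0,"ty":0,"tz":50,"rx":0,"ry":0,"rz":0,"grip":-1},
    {"tx":0,"ty":0,"tz":50,"rx":0,"ry":0,"rz":0,"grip":-1},
    {"tx":0,"ty":0,"tz":50,"rx":0,"ry":0,"rz":0,"grip":-1}
  ]
}}

```text
clock: 10.95
tcp_pos: [635.8, 230.1, 54.2]
ee_rot: [2.371, 2.06, 0.003]
ft_force: [0.9, -0.0, -2.7]
width: 13.6
grip_force: 30.0
```

Target TCP z is about 48.

{"method": "send_rows", "body": {
  "moves": [
    {"tx":0,"ty":0,"tz":3,"rx":0,"ry":0,"rz":0,"grip":-1},
    {"tx":0,"ty":0,"tz":5,"rx":0,"ry":0,"rz":0,"grip":-1},
    {"tx":0,"ty":0,"tz":6,"rx":0,"ry":0,"rz":0,"grip":-1},
    {"tx":0,"ty":0,"tz":6.3,"rx":0,"ry":0,"rz":0,"grip":-1},
    {"tx":0,"ty":0,"tz":6.3,"rx":0,"ry":0,"rz":0,"grip":-1}
  ]
}}

```text
clock: 11.58
tcp_pos: [635.2, 229.9, 48.2]
ee_rot: [2.371, 2.061, 0.001]
ft_force: [-3.3, -0.3, 8.3]
width: 13.6
grip_force: 30.0
```

{"method": "send_rows", "body": {
  "moves": [
    {"tx":0,"ty":0,"tz":0,"rx":0,"ry":0,"rz":0,"grip":0.2},
    {"tx":0,"ty":0,"tz":0,"rx":0,"ry":0,"rz":0,"grip":0.2},
    {"tx":0,"ty":0,"tz":0,"rx":0,"ry":0,"rz":0,"grip":0.2},
    {"tx":0,"ty":0,"tz":-20,"rx":0,"ry":0,"rz":0,"grip":0.8},
    {"tx":0,"ty":0,"tz":-60,"rx":0,"ry":0,"rz":0,"grip":0.8},
    {"tx":0,"ty":0,"tz":-95,"rx":0,"ry":0,"rz":0,"grip":0.8},
    {"tx":0,"ty":0,"tz":-95,"rx":0,"ry":0,"rz":0,"grip":0.8},
    {"tx":0,"ty":0,"tz":-95,"rx":0,"ry":0,"rz":0,"grip":0.8}
  ]
}}

```text
clock: 12.58
tcp_pos: [634.8, 229.7, 142.2]
ee_rot: [2.371, 2.061, 0.001]
ft_force: [0.6, -0.2, 0.1]
width: 82.3
grip_force: 0.0
```

```bash
python3 - <<'E'
from h import *
plan((467.5,343,140,-8),(467.5,343,49,-8))
W=cloud('top',cap('top','t2')[1])
def show(t,w):
    r=cv2.minAreaRect(w[:,:2].astype(np.float32)); print(t,len(w),np.round(r[0],1),np.round(r[1],1),round(r[2],1),w.mean(0).round(1))
for w in big(W,205,285,185,250,46,110,3): show('st',w)
p=np.load('pics/t2.npz')['p']
cv2.imwrite('pics/c3.png',cv2.resize(p[85:250,205:405,::-1],None,fx=3.6,fy=3.6,interpolation=cv2.INTER_CUBIC))
E
```

```text
now [634.8 229.7 142.2] psi -8.02 w 82.3 gf 0.0 F [ 0.6 -0.2  0.1] t 12.57 j7 -0.52
(467.5, 343, 140, -8) t [  88.9 -181.5    2.1] r [ 0. -0. -0.]
(467.5, 343, 49, -8) t [  88.9 -181.5   93.1] r [ 0. -0. -0.]
st 561 [467.3 343.7] [112.4  39.3] 80.8 [467.1 340.5  56.8]
st 39 [433.6 309.5] [21.2 11.1] 89.7 [432.  308.5  54.6]
st 37 [495.1 381. ] [21.2 11.6] 85.0 [496.6 381.6  54.6]
```

View pics/c3.png

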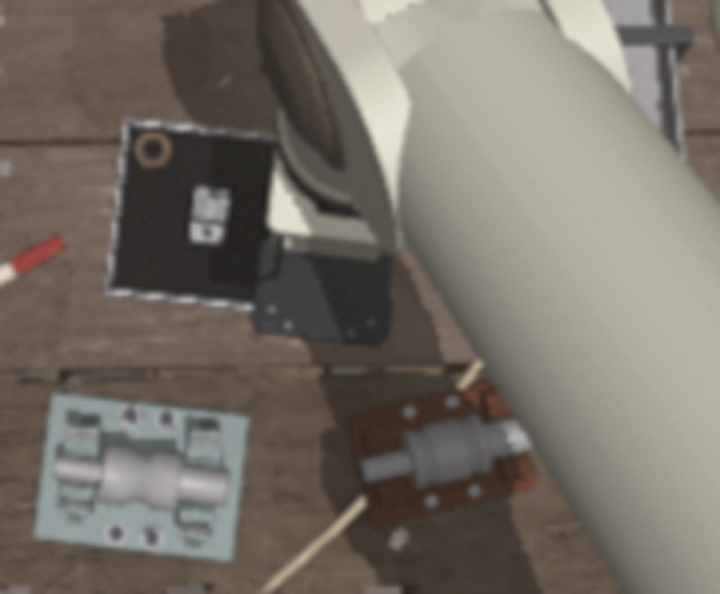

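The crop shows the narrow cap upright in the tray (210,215) and the bare one-groove roller in the stand (140,475). Next I grip the roller 10 mm above its axis so the fingertips clear the rack floor.

{"method": "send_rows", "body": {
  "moves": [
    {"tx":22,"ty":-45,"tz":0,"rx":0,"ry":0,"rz":0,"grip":0.8},
    {"tx":45,"ty":-92,"tz":0,"rx":0,"ry":0,"rz":0,"grip":0.8},
    {"tx":67,"ty":-138,"tz":0,"rx":0,"ry":0,"rz":0,"grip":0.8},
    {"tx":89,"ty":-181.5,"tz":0,"rx":0,"ry":0,"rz":0,"grip":0.8},
    {"tx":89,"ty":-181.5,"tz":30,"rx":0,"ry":0,"rz":0,"grip":0.8},
    {"tx":89,"ty":-181.5,"tz":60,"rx":0,"ry":0,"rz":0,"grip":0.8},
    {"tx":89,"ty":-181.5,"tz":60,"rx":0,"ry":0,"rz":0,"grip":0.8},
    {"tx":89,"ty":-181.5,"tz":60,"rx":0,"ry":0,"rz":0,"grip":0.8}
  ]
}}

```text
clock: 13.62
tcp_pos: [467.7, 343.0, 81.7]
ee_rot: [-2.372, -2.06, 0.001]
ft_force: [0.5, 0.5, 0.7]
width: 82.6
grip_force: 0.0
```

```bash
python3 - <<'E'
from h import *
plan((467.3,342,49,-8))
E
```

```text
now [467.7 343.   81.7] psi -8.04 w 82.6 gf 0.0 F [0.5 0.5 0.7] t 13.62 j7 -0.84
(467.3, 342, 49, -8) t [-1.1 -0.3 32.7] r [-0.     0.    -0.001]
```

{"method": "send_rows", "body": {
  "moves": [
    {"tx":-1,"ty":-0.3,"tz":20,"rx":0,"ry":0,"rz":0,"grip":0.6},
    {"tx":-1,"ty":-0.3,"tz":32.5,"rx":0,"ry":0,"rz":0,"grip":0.6},
    {"tx":-1,"ty":-0.3,"tz":32.5,"rx":0,"ry":0,"rz":0,"grip":0.4},
    {"tx":-1,"ty":-0.3,"tz":32.5,"rx":0,"ry":0,"rz":0,"grip":-1},
    {"tx":-1,"ty":-0.3,"tz":32.5,"rx":0,"ry":0,"rz":0,"grip":-1},
    {"tx":-1,"ty":-0.3,"tz":32.5,"rx":0,"ry":0,"rz":0,"grip":-1},
    {"tx":-1,"ty":-0.3,"tz":32.5,"rx":0,"ry":0,"rz":0,"grip":-1}
  ]
}}

```text
clock: 14.5
tcp_pos: [467.9, 342.4, 49.6]
ee_rot: [2.371, 2.06, 0.002]
ft_force: [0.8, -0.8, 1.9]
width: 39.2
grip_force: 30.0
```

```bash
python3 - <<'E'
from h import *
plan((467.3,342,150,-8))
E
```

```text
now [467.9 342.4  49.6] psi -8.03 w 39.2 gf 30.0 F [ 0.8 -0.8  1.9] t 14.5 j7 -0.84
(467.3, 342, 150, -8) t [  -0.4   -0.5 -100.4] r [ 0.001 -0.001 -0.001]
```

{"method": "send_rows", "body": {
  "moves": [
    {"tx":0,"ty":0,"tz":-15,"rx":0,"ry":0,"rz":0,"grip":-1},
    {"tx":0,"ty":0,"tz":-45,"rx":0,"ry":0,"rz":0,"grip":-1},
    {"tx":0,"ty":0,"tz":-80,"rx":0,"ry":0,"rz":0,"grip":-1},
    {"tx":0,"ty":0,"tz":-100,"rx":0,"ry":0,"rz":0,"grip":-1},
    {"tx":0,"ty":0,"tz":-100,"rx":0,"ry":0,"rz":0,"grip":-1},
    {"tx":0,"ty":0,"tz":-100,"rx":0,"ry":0,"rz":0,"grip":-1}
  ]
}}

```text
clock: 15.25
tcp_pos: [466.0, 341.4, 148.0]
ee_rot: [-2.371, -2.061, 0.004]
ft_force: [0.3, -0.4, -6.8]
width: 39.2
grip_force: 30.0
```

```bash
python3 - <<'E'
from h import *
plan((650,52.5,150,0.7))
# rack: cheeks and edge from earlier views
for n,rs in (('top',(322,406,60,170)),('scene',(325,440,180,285))):
    W=cloud(n,np.load('pics/'+n+'0.npz')['d']); w=reg(W,*rs,30,140)
    h=w[:,2]-(166.5-.1714*w[:,0]-.0019*w[:,1])
    c=w[(h>12)&(h<34)&(w[:,0]>610)&(w[:,0]<700)]
    for sgn in (1,-1):
        q=c[(c[:,1]-53)*sgn>45]; q=q[abs(q[:,1]-np.median(q[:,1]))<8]
        if len(q)>5: print(n,sgn,len(q),np.median(q[:,1]).round(1),np.percentile(q[:,1],[5,95]).round(1),'slope',np.polyfit(q[:,0],q[:,1],1).round(3))
    f=w[(abs(h)<6)&(abs(w[:,1]-53)<45)]; print('edge x',np.percentile(f[:,0],[0,.5,1,2]).round(1))
E
```

```text
now [466.  341.4 148. ] psi -8.01 w 39.2 gf 30.0 F [ 0.3 -0.4 -6.8] t 15.25 j7 -0.83
(650, 52.5, 150, 0.7) t [-260.5  222.5   -2. ] r [-0.002  0.002 -0.152]
top 1 88 121.1 [118.9 122.6] slope [-1.50000e-02  1.30904e+02]
top -1 112 -5.9 [-8.7 -4.5] slope [ 1.4000e-02 -1.5583e+01]
edge x [596.  597.1 597.8 599.9]
scene 1 128 116.0 [114.7 118.8] slope [-1.40000e-02  1.25611e+02]
scene -1 106 -11.2 [-12.   -9.2] slope [ 5.0000e-03 -1.4126e+01]
edge x [594.8 596.3 596.8 597.8]
```

{"method": "send_rows", "body": {
  "moves": [
    {"tx":-25,"ty":21,"tz":0,"rx":0,"ry":0,"rz":0,"grip":-1},
    {"tx":-65,"ty":55,"tz":0,"rx":0,"ry":0,"rz":-0.03,"grip":-1},
    {"tx":-105,"ty":89,"tz":0,"rx":0,"ry":0,"rz":-0.06,"grip":-1},
    {"tx":-145,"ty":123,"tz":0,"rx":0,"ry":0,"rz":-0.09,"grip":-1},
    {"tx":-185,"ty":157,"tz":0,"rx":0,"ry":0,"rz":-0.12,"grip":-1},
    {"tx":-225,"ty":190,"tz":0,"rx":0,"ry":0,"rz":-0.145,"grip":-1},
    {"tx":-260,"ty":221,"tz":0,"rx":0,"ry":0,"rz":-0.145,"grip":-1},
    {"tx":-260,"ty":221,"tz":20,"rx":0,"ry":0,"rz":-0.145,"grip":-1}
  ]
}}

```text
clock: 16.25
tcp_pos: [652.5, 46.4, 128.7]
ee_rot: [2.222, 2.214, -0.001]
ft_force: [-0.3, 1.2, -5.4]
width: 39.1
grip_force: 30.0
```

{"method": "send_rows", "body": {
  "moves": [
    {"tx":0,"ty":0,"tz":12,"rx":0,"ry":0,"rz":0,"grip":-1},
    {"tx":0,"ty":0,"tz":20,"rx":0,"ry":0,"rz":0,"grip":-1},
    {"tx":0,"ty":0,"tz":20,"rx":0,"ry":0,"rz":0,"grip":-1},
    {"tx":0,"ty":0,"tz":20,"rx":0,"ry":0,"rz":0,"grip":-1},
    {"tx":0,"ty":0,"tz":20,"rx":0,"ry":0,"rz":0,"grip":-1}
  ]
}}

```text
clock: 16.88
tcp_pos: [650.2, 54.3, 109.9]
ee_rot: [2.215, 2.227, 0.002]
ft_force: [-0.1, -0.5, -5.2]
width: 39.2
grip_force: 30.0
```

```bash
python3 - <<'E'
from h import *
plan((650,54,81,0.3))
p,d=cap('scene','s4')
cv2.imwrite('pics/c4.png',cv2.resize(p[150:290,290:470,::-1],None,fx=4,fy=4,interpolation=cv2.INTER_CUBIC))
E
```

```text
now [650.2  54.3 109.9] psi 0.32 w 39.2 gf 30.0 F [-0.1 -0.5 -5.2] t 16.88 j7 -0.11
(650, 54, 81, 0.3) t [-0.3 -0.3 28.9] r [ 0.001 -0.     0.   ]
```

View pics/c4.png

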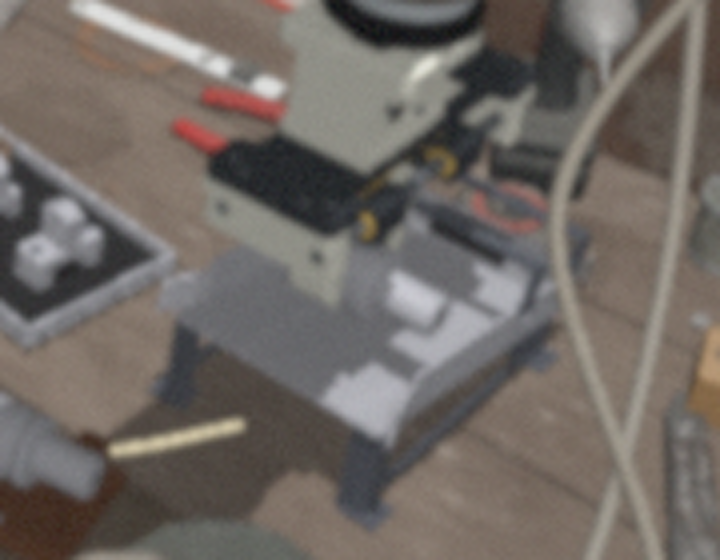

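The crop shows the wide cap upright in the tray (60,240). The roller is held above the rack between the cheeks, with its thick end visible (415,295). Lower it.

{"method": "send_rows", "body": {
  "moves": [
    {"tx":-0.3,"ty":0,"tz":10,"rx":0,"ry":0,"rz":0,"grip":-1},
    {"tx":-0.3,"ty":0,"tz":19,"rx":0,"ry":0,"rz":0,"grip":-1},
    {"tx":-0.3,"ty":0,"tz":25,"rx":0,"ry":0,"rz":0,"grip":-1},
    {"tx":-0.3,"ty":0,"tz":26,"rx":0,"ry":0,"rz":0,"grip":-1},
    {"tx":-0.3,"ty":0,"tz":26,"rx":0,"ry":0,"rz":0,"grip":-1}
  ]
}}

```text
clock: 17.55
tcp_pos: [649.8, 53.6, 83.0]
ee_rot: [-2.216, -2.227, 0.0]
ft_force: [0.2, 0.7, -5.8]
width: 39.2
grip_force: 30.0
```

```bash
python3 - <<'E'
from h import *
plan((650,54,81,0.3))
W=cloud('scene',cap('scene','s5')[1])
w=reg(W,370,430,205,275,30,140); h=w[:,2]-(166.5-.1714*w[:,0]-.0019*w[:,1])
q=w[(h>22)&(abs(w[:,0]-650)<12)&(w[:,1]<40)]; 
print(len(q),np.percentile(q[:,1],[0,5,10,50]).round(1),q[:,2].max())
hist=np.histogram(w[(h>12)&(abs(w[:,0]-650)<15)][:,1],bins=range(-30,50,4));print(hist)
E
```

```text
now [649.8  53.6  83. ] psi 0.29 w 39.2 gf 30.0 F [ 0.2  0.7 -5.8] t 17.55 j7 -0.11
(650, 54, 81, 0.3) t [0.4 0.2 2. ] r [-0. -0. -0.]
218 [-12.   -9.6  -4.5  15. ] 99.10002856423375
(array([ 0,  0,  0,  0, 33,  6, 32, 23, 20, 23, 24, 22, 21, 23, 43, 18, 20,
       17, 10]), array([-30, -26, -22, -18, -14, -10,  -6,  -2,   2,   6,  10,  14,  18,
        22,  26,  30,  34,  38,  42,  46]))
```

{"method": "send_rows", "body": {
  "moves": [
    {"tx":0,"ty":0,"tz":1.5,"rx":0,"ry":0,"rz":0,"grip":-1},
    {"tx":0,"ty":0,"tz":2.2,"rx":0,"ry":0,"rz":0,"grip":-1},
    {"tx":0,"ty":0,"tz":2.2,"rx":0,"ry":0,"rz":0,"grip":-1}
  ]
}}

```text
clock: 17.98
tcp_pos: [649.7, 53.6, 80.9]
ee_rot: [-2.216, -2.227, 0.0]
ft_force: [0.4, -0.3, -5.4]
width: 39.3
grip_force: 30.0
```

{"method": "send_rows", "body": {
  "moves": [
    {"tx":0,"ty":0,"tz":0.6,"rx":0,"ry":0,"rz":0,"grip":-1},
    {"tx":0,"ty":0,"tz":1,"rx":0,"ry":0,"rz":0,"grip":-1},
    {"tx":0,"ty":0,"tz":1,"rx":0,"ry":0,"rz":0,"grip":-1}
  ]
}}

```text
clock: 18.35
tcp_pos: [649.8, 53.6, 80.7]
ee_rot: [2.216, 2.227, 0.0]
ft_force: [-3.7, -0.4, 3.6]
width: 39.3
grip_force: 30.0
```

Floor contact is at the expected height. Release and lift straight up.

{"method": "send_rows", "body": {
  "moves": [
    {"tx":0,"ty":0,"tz":0,"rx":0,"ry":0,"rz":0,"grip":0.1},
    {"tx":0,"ty":0,"tz":0,"rx":0,"ry":0,"rz":0,"grip":0.1},
    {"tx":0,"ty":0,"tz":0,"rx":0,"ry":0,"rz":0,"grip":0.1},
    {"tx":0,"ty":0,"tz":-10,"rx":0,"ry":0,"rz":0,"grip":0.1},
    {"tx":0,"ty":0,"tz":-30,"rx":0,"ry":0,"rz":0,"grip":0.1},
    {"tx":0,"ty":0,"tz":-70,"rx":0,"ry":0,"rz":0,"grip":0.6},
    {"tx":0,"ty":0,"tz":-90,"rx":0,"ry":0,"rz":0,"grip":0.8},
    {"tx":0,"ty":0,"tz":-90,"rx":0,"ry":0,"rz":0,"grip":0.8}
  ]
}}

```text
clock: 19.35
tcp_pos: [651.3, 53.8, 172.6]
ee_rot: [2.214, 2.225, 0.006]
ft_force: [-0.9, -0.3, -1.2]
width: 76.0
grip_force: 0.0
```

{"method": "send_rows", "body": {
  "moves": [
    {"tx":0,"ty":-50,"tz":0,"rx":0,"ry":0,"rz":0,"grip":0.8},
    {"tx":0,"ty":-100,"tz":0,"rx":0,"ry":0,"rz":0,"grip":0.8},
    {"tx":0,"ty":-140,"tz":0,"rx":0,"ry":0,"rz":0,"grip":0.8},
    {"tx":80,"ty":-160,"tz":0,"rx":0,"ry":0,"rz":0,"grip":0.8},
    {"tx":130,"ty":-160,"tz":0,"rx":0,"ry":0,"rz":0,"grip":0.8},
    {"tx":170,"ty":-160,"tz":0,"rx":0,"ry":0,"rz":0,"grip":0.8},
    {"tx":180,"ty":-160,"tz":0,"rx":0,"ry":0,"rz":0,"grip":0.8},
    {"tx":180,"ty":-160,"tz":0,"rx":0,"ry":0,"rz":0,"grip":0.8}
  ]
}}

```text
clock: 20.35
tcp_pos: [487.9, 232.6, 168.7]
ee_rot: [-2.214, -2.228, 0.004]
ft_force: [-0.5, -0.9, -0.2]
width: 82.6
grip_force: 0.0
```

```bash
python3 - <<'E'
from h import *
plan((480,141,130,12.8))
p,d=cap('top','t6'); W=cloud('top',d)
for w in big(W,295,362,180,240,44,70,1):
    r=cv2.minAreaRect(w[:,:2].astype(np.float32)); print('fresh',len(w),r)
q,_=cap('scene','s6')
a=cv2.resize(p[60:250,205:405],None,fx=2,fy=2); b=cv2.resize(q[160:290,250:450],None,fx=2,fy=2,interpolation=cv2.INTER_CUBIC)
h=max(a.shape[0],b.shape[0]); c=np.zeros((h,800,3),np.uint8); c[:a.shape[0],:400]=a; c[:b.shape[0],400:]=b; cv2.imwrite('pics/c6.png',c[:,:,::-1])
E
```

```text
now [487.9 232.6 168.7] psi 0.37 w 82.6 gf 0.0 F [-0.5 -0.9 -0.2] t 20.35 j7 -0.52
(480, 141, 130, 12.8) t [-91.5  -8.4  38.8] r [-0.002  0.001 -0.217]
```

View pics/c6.png

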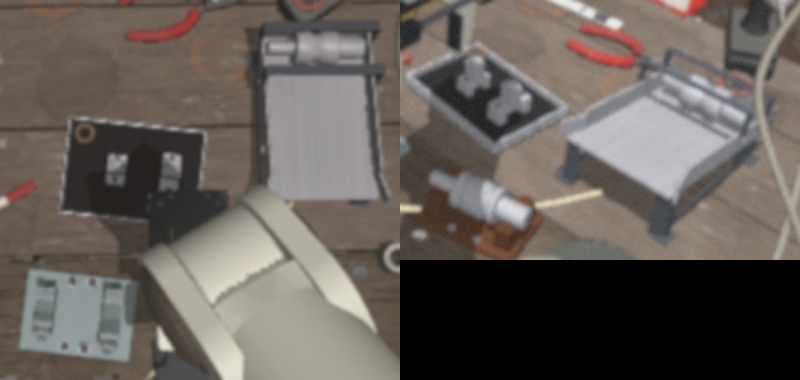

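The picture shows the worn roller at the stop under the straps (left 315,47; right 705,100). Both caps stand upright in the tray, and the stand is empty. Next I refine where the fresh roller sits along its axis, using the same method as for the worn one.

```bash
python3 - <<'E'
from h import *
def ana(cam,f,rs,c0,yaw,zax):
    W=cloud(cam,np.load('pics/'+f+'.npz')['d']); w=reg(W,*rs,zax-30,zax+30)
    c,s=np.cos(np.radians(yaw)),np.sin(np.radians(yaw)); ax=np.array([-s,c]); lx=np.array([c,s])
    d=w[:,:2]-c0; l=d@ax; t=d@lx
    b=(w[:,2]>zax+14.5)&(abs(t)<12)&(abs(l)<60)
    j=(w[:,2]>zax+3)&(abs(t)<5)&(abs(l)<75)
    # lateral centre, yaw from axis points binned
    print(f,'body',np.percentile(l[b],[1,99]).round(1),'mid',np.mean(np.percentile(l[b],[1,99])).round(1),'ends',l[j].min().round(1),l[j].max().round(1),'mid',((l[j].min()+l[j].max())/2).round(1))
    for a,bb in ((-52,-32),(-22,22),(30,52)):
        g=(l>a)&(l<bb)&(w[:,2]>zax+3)&(abs(t)<25); print('   lat',a,np.mean(np.percentile(t[g],[3,97])).round(1),end='')
    print()
ana('top','t2',(205,285,185,250),[467.3,342],-8,44)
ana('top','top0',(295,362,180,240),[480.4,141],13,36)
ana('scene','scene0',(250,325,235,295),[480.4,141],13,36)
ana('scene','s6',(250,325,235,295),[480.4,141],13,36)
E
```

```text
t2 body [-47.8  26.4] mid -10.7 ends -53.7 57.7 mid 2.0
   lat -52 0.6   lat -22 0.0   lat 30 0.1
top0 body [-35.4  26.9] mid -4.3 ends -54.8 58.1 mid 1.7
   lat -52 0.6   lat -22 1.0   lat 30 -4.1
scene0 body [-26.   23.8] mid -1.1 ends -58.4 56.2 mid -1.1
   lat -52 -2.3   lat -22 -3.8   lat 30 -1.5
s6 body [-26.4  23.4] mid -1.5 ends -58.5 56.3 mid -1.1
   lat -52 -1.9   lat -22 -3.3   lat 30 -0.1
```

{"method": "send_rows", "body": {
  "moves": [
    {"tx":-45,"ty":-4,"tz":20,"rx":0,"ry":0,"rz":-0.1,"grip":0.8},
    {"tx":-90,"ty":-8,"tz":39,"rx":0,"ry":0,"rz":-0.217,"grip":0.8},
    {"tx":-90,"ty":-8,"tz":79,"rx":0,"ry":0,"rz":-0.217,"grip":0.8},
    {"tx":-90,"ty":-8,"tz":89,"rx":0,"ry":0,"rz":-0.217,"grip":0.8},
    {"tx":-90,"ty":-8,"tz":89,"rx":0,"ry":0,"rz":-0.217,"grip":0.8},
    {"tx":-90,"ty":-8,"tz":89,"rx":0,"ry":0,"rz":-0.217,"grip":0.8},
    {"tx":-90,"ty":-8,"tz":89,"rx":0,"ry":0,"rz":-0.217,"grip":0.8}
  ]
}}

```text
clock: 21.32
tcp_pos: [482.2, 143.5, 82.0]
ee_rot: [1.96, 2.454, 0.003]
ft_force: [0.1, -0.0, -0.5]
width: 82.5
grip_force: 0.0
```

```bash
python3 - <<'E'
from h import *
plan((480.7,141.2,41.6,12.9))
E
```

```text
now [482.2 143.5  82. ] psi 12.77 w 82.5 gf 0.0 F [ 0.1 -0.  -0.5] t 21.32 j7 -0.17
(480.7, 141.2, 41.6, 12.9) t [-1.9 -2.  40.4] r [ 0.002 -0.    -0.002]
```

{"method": "send_rows", "body": {
  "moves": [
    {"tx":-1.9,"ty":-2,"tz":20,"rx":0,"ry":0,"rz":-0.002,"grip":0.8},
    {"tx":-1.9,"ty":-2,"tz":38,"rx":0,"ry":0,"rz":-0.002,"grip":0.6},
    {"tx":-1.9,"ty":-2,"tz":38,"rx":0,"ry":0,"rz":-0.002,"grip":0.4},
    {"tx":-1.9,"ty":-2,"tz":38,"rx":0,"ry":0,"rz":-0.002,"grip":0.2},
    {"tx":-1.9,"ty":-2,"tz":38,"rx":0,"ry":0,"rz":-0.002,"grip":0.2}
  ]
}}

```text
clock: 21.95
tcp_pos: [480.5, 140.8, 43.8]
ee_rot: [1.958, 2.455, 0.002]
ft_force: [-0.0, 0.7, -0.1]
width: 55.4
grip_force: 0.0
```

```bash
python3 - <<'E'
from h import *
plan((480.7,141.2,41.6,12.9))
E
```

```text
now [480.5 140.8  43.8] psi 12.84 w 55.4 gf 0.0 F [-0.   0.7 -0.1] t 21.95 j7 -0.17
(480.7, 141.2, 41.6, 12.9) t [0.3 0.3 2.2] r [ 0.002 -0.    -0.001]
```

{"method": "send_rows", "body": {
  "moves": [
    {"tx":0.3,"ty":0.2,"tz":2.2,"rx":0,"ry":0,"rz":0,"grip":0.2},
    {"tx":0.3,"ty":0.2,"tz":2.2,"rx":0,"ry":0,"rz":0,"grip":0.2},
    {"tx":0.3,"ty":0.2,"tz":2.2,"rx":0,"ry":0,"rz":0,"grip":-1},
    {"tx":0.3,"ty":0.2,"tz":2.2,"rx":0,"ry":0,"rz":0,"grip":-1},
    {"tx":0.3,"ty":0.2,"tz":2.2,"rx":0,"ry":0,"rz":0,"grip":-1},
    {"tx":0.3,"ty":0.2,"tz":2.2,"rx":0,"ry":0,"rz":0,"grip":-1}
  ]
}}

```text
clock: 22.7
tcp_pos: [481.2, 141.1, 41.0]
ee_rot: [1.958, 2.455, 0.003]
ft_force: [5.6, 1.4, -3.2]
width: 39.3
grip_force: 30.0
```

```bash
python3 - <<'E'
from h import *
plan((480.7,141.2,150,12.9),(467.9,342.4,150,-8))
E
```

```text
now [481.2 141.1  41. ] psi 12.84 w 39.3 gf 30.0 F [ 5.6  1.4 -3.2] t 22.7 j7 -0.17
(480.7, 141.2, 150, 12.9) t [   0.2   -0.2 -109. ] r [ 0.003 -0.    -0.001]
(467.9, 342.4, 150, -8) t [ 199.2   32.  -108.9] r [ 0.002 -0.001  0.364]
```

{"method": "send_rows", "body": {
  "moves": [
    {"tx":0,"ty":0,"tz":-15,"rx":0,"ry":0,"rz":0,"grip":-1},
    {"tx":0,"ty":0,"tz":-45,"rx":0,"ry":0,"rz":0,"grip":-1},
    {"tx":0,"ty":0,"tz":-80,"rx":0,"ry":0,"rz":0,"grip":-1},
    {"tx":25,"ty":4,"tz":-100,"rx":0,"ry":0,"rz":0.06,"grip":-1},
    {"tx":70,"ty":11,"tz":-108,"rx":0,"ry":0,"rz":0.16,"grip":-1},
    {"tx":115,"ty":18,"tz":-108,"rx":0,"ry":0,"rz":0.26,"grip":-1},
    {"tx":160,"ty":26,"tz":-108,"rx":0,"ry":0,"rz":0.364,"grip":-1},
    {"tx":199,"ty":32,"tz":-108,"rx":0,"ry":0,"rz":0.364,"grip":-1}
  ]
}}

```text
clock: 23.7
tcp_pos: [464.5, 342.7, 148.1]
ee_rot: [-2.371, -2.06, 0.006]
ft_force: [0.5, -0.0, -6.0]
width: 39.4
grip_force: 30.0
```

{"method": "send_rows", "body": {
  "moves": [
    {"tx":0,"ty":0,"tz":20,"rx":0,"ry":0,"rz":0,"grip":-1},
    {"tx":0,"ty":0,"tz":45,"rx":0,"ry":0,"rz":0,"grip":-1},
    {"tx":0,"ty":0,"tz":60,"rx":0,"ry":0,"rz":0,"grip":-1},
    {"tx":0,"ty":0,"tz":60,"rx":0,"ry":0,"rz":0,"grip":-1},
    {"tx":0,"ty":0,"tz":60,"rx":0,"ry":0,"rz":0,"grip":-1},
    {"tx":0,"ty":0,"tz":60,"rx":0,"ry":0,"rz":0,"grip":-1}
  ]
}}

```text
clock: 24.45
tcp_pos: [467.5, 342.4, 89.8]
ee_rot: [2.372, 2.06, 0.003]
ft_force: [0.0, -0.8, -6.1]
width: 39.2
grip_force: 30.0
```

```bash
python3 - <<'E'
from h import *
plan((467.9,342.4,49.4,-8))
p,d=cap('scene','s7'); q,_=cap('top','t7')
a=cv2.resize(p[170:260,170:270],None,fx=4,fy=4,interpolation=cv2.INTER_CUBIC)
b=cv2.resize(q[180:270,200:300],None,fx=4,fy=4,interpolation=cv2.INTER_CUBIC)
cv2.imwrite('pics/c7.png',np.hstack([a,b])[:,:,::-1])
E
```

```text
now [467.5 342.4  89.8] psi -8.03 w 39.2 gf 30.0 F [ 0.  -0.8 -6.1] t 24.45 j7 -0.86
(467.9, 342.4, 49.4, -8) t [ 0.   0.3 40.4] r [ 0.001 -0.001 -0.001]
```

View pics/c7.png

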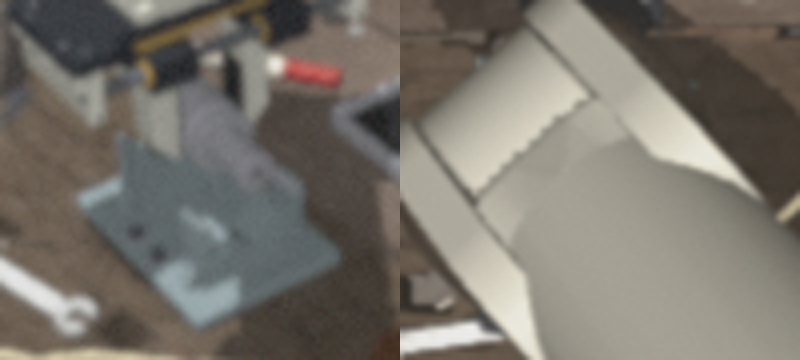

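In the left half the fresh roller is held level above the vees with its thick end at lower right (265,180), over the wide bearing. Lower it gently.

{"method": "send_rows", "body": {
  "moves": [
    {"tx":0,"ty":0.3,"tz":10,"rx":0,"ry":0,"rz":0,"grip":-1},
    {"tx":0,"ty":0.3,"tz":20,"rx":0,"ry":0,"rz":0,"grip":-1},
    {"tx":0,"ty":0.3,"tz":27,"rx":0,"ry":0,"rz":0,"grip":-1},
    {"tx":0,"ty":0.3,"tz":32,"rx":0,"ry":0,"rz":0,"grip":-1},
    {"tx":0,"ty":0.3,"tz":35,"rx":0,"ry":0,"rz":0,"grip":-1},
    {"tx":0,"ty":0.3,"tz":36,"rx":0,"ry":0,"rz":0,"grip":-1},
    {"tx":0,"ty":0.3,"tz":36,"rx":0,"ry":0,"rz":0,"grip":-1}
  ]
}}

```text
clock: 25.42
tcp_pos: [467.3, 342.0, 52.8]
ee_rot: [-2.371, -2.061, -0.0]
ft_force: [-0.8, -0.1, -5.6]
width: 39.6
grip_force: 30.0
```

{"method": "send_rows", "body": {
  "moves": [
    {"tx":0,"ty":0.5,"tz":1.5,"rx":0,"ry":0,"rz":0,"grip":-1},
    {"tx":0,"ty":0.5,"tz":2.7,"rx":0,"ry":0,"rz":0,"grip":-1},
    {"tx":0,"ty":0.5,"tz":3.3,"rx":0,"ry":0,"rz":0,"grip":-1},
    {"tx":0,"ty":0.5,"tz":3.3,"rx":0,"ry":0,"rz":0,"grip":-1}
  ]
}}

```text
clock: 25.92
tcp_pos: [467.7, 341.8, 49.4]
ee_rot: [2.371, 2.061, 0.0]
ft_force: [0.3, -0.8, -5.4]
width: 39.1
grip_force: 30.0
```

{"method": "send_rows", "body": {
  "moves": [
    {"tx":0,"ty":0,"tz":0.5,"rx":0,"ry":0,"rz":0,"grip":-1},
    {"tx":0,"ty":0,"tz":0.8,"rx":0,"ry":0,"rz":0,"grip":-1},
    {"tx":0,"ty":0,"tz":0.8,"rx":0,"ry":0,"rz":0,"grip":-1}
  ]
}}

```text
clock: 26.3
tcp_pos: [467.9, 341.9, 49.1]
ee_rot: [2.371, 2.061, 0.001]
ft_force: [-1.4, -1.6, 2.8]
width: 39.7
grip_force: 30.0
```

Seated at exactly the expected height, with the load taken off the wrist. Release and go over the wide cap in the tray.

{"method": "send_rows", "body": {
  "moves": [
    {"tx":0,"ty":0,"tz":0,"rx":0,"ry":0,"rz":0,"grip":0.4},
    {"tx":0,"ty":0,"tz":0,"rx":0,"ry":0,"rz":0,"grip":0.4},
    {"tx":0,"ty":0,"tz":0,"rx":0,"ry":0,"rz":0,"grip":0.4},
    {"tx":0,"ty":0,"tz":-20,"rx":0,"ry":0,"rz":0,"grip":0.4},
    {"tx":0,"ty":0,"tz":-60,"rx":0,"ry":0,"rz":0,"grip":0.4},
    {"tx":0,"ty":0,"tz":-93,"rx":0,"ry":0,"rz":0,"grip":0.2},
    {"tx":0,"ty":0,"tz":-93,"rx":0,"ry":0,"rz":0,"grip":0.2},
    {"tx":0,"ty":0,"tz":-93,"rx":0,"ry":0,"rz":0,"grip":0.2}
  ]
}}

```text
clock: 27.3
tcp_pos: [467.6, 341.8, 142.2]
ee_rot: [2.371, 2.061, 0.001]
ft_force: [-0.5, -0.8, -0.4]
width: 54.9
grip_force: 0.0
```

```bash
python3 - <<'E'
from h import *
plan((635.2,229.9,142,-8))
E
```

```text
now [467.6 341.8 142.2] psi -8.02 w 54.9 gf 0.0 F [-0.5 -0.8 -0.4] t 27.3 j7 -0.85
(635.2, 229.9, 142, -8) t [-87.5 181.5   0.3] r [ 0.    -0.001 -0.   ]
```

{"method": "send_rows", "body": {
  "moves": [
    {"tx":-22,"ty":45,"tz":0,"rx":0,"ry":0,"rz":0,"grip":0.2},
    {"tx":-44,"ty":91,"tz":0,"rx":0,"ry":0,"rz":0,"grip":0.2},
    {"tx":-66,"ty":137,"tz":0,"rx":0,"ry":0,"rz":0,"grip":0.2},
    {"tx":-87.5,"ty":181.5,"tz":0,"rx":0,"ry":0,"rz":0,"grip":0.2},
    {"tx":-87.5,"ty":181.5,"tz":40,"rx":0,"ry":0,"rz":0,"grip":0.2},
    {"tx":-87.5,"ty":181.5,"tz":70,"rx":0,"ry":0,"rz":0,"grip":0.2},
    {"tx":-87.5,"ty":181.5,"tz":70,"rx":0,"ry":0,"rz":0,"grip":0.2},
    {"tx":-87.5,"ty":181.5,"tz":70,"rx":0,"ry":0,"rz":0,"grip":0.2}
  ]
}}

```text
clock: 28.3
tcp_pos: [635.3, 230.2, 71.9]
ee_rot: [-2.371, -2.061, -0.0]
ft_force: [-0.1, -0.3, 1.0]
width: 55.3
grip_force: 0.0
```

```bash
python3 - <<'E'
from h import *
plan((635.2,229.9,48.2,-8))
p,d=cap('top','t8'); W=cloud('top',d); w=reg(W,205,285,185,250,20,80)
ax=np.array([.1392,.9903]); l=(w[:,:2]-[467.3,342])@ax; t=(w[:,:2]-[467.3,342])@[.9903,-.1392]
j=(w[:,2]>47)&(abs(t)<5)&(abs(l)<75); print(l[j].min(),l[j].max())
for a,b in((-52,-32),(-20,20),(32,52)): g=(l>a)&(l<b)&(abs(t)<3); print(np.percentile(w[g,2],[50,90]).round(1))
cv2.imwrite('pics/c8.png',cv2.resize(p[180:255,195:295,::-1],None,fx=6,fy=6,interpolation=cv2.INTER_CUBIC))
E
```

```text
now [635.3 230.2  71.9] psi -8.0 w 55.3 gf 0.0 F [-0.1 -0.3  1. ] t 28.3 j7 -0.54
(635.2, 229.9, 48.2, -8) t [-0.3 -0.1 23.7] r [ 0. -0. -0.]
-55.4153695403184 57.67265522525741
[55.5 56.5]
[63.5 65.6]
[51.3 52.8]
```

View pics/c8.png

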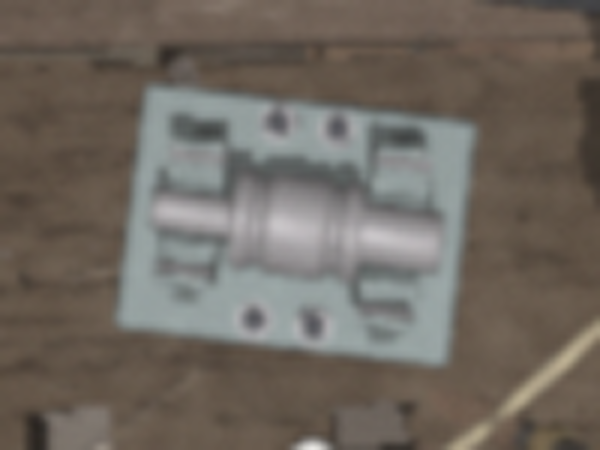

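The fresh two-groove roller lies in the vees with its thick end right, in the wide bearing (crop 400,235). The journal tops measure 55.5, 63.5 and 51.3 mm, against 56, 64 and 52 expected for a seated roller. Now the wide cap.

{"method": "send_rows", "body": {
  "moves": [
    {"tx":-0.3,"ty":-0.1,"tz":15,"rx":0,"ry":0,"rz":0,"grip":0.2},
    {"tx":-0.3,"ty":-0.1,"tz":23,"rx":0,"ry":0,"rz":0,"grip":0.2},
    {"tx":-0.3,"ty":-0.1,"tz":23.3,"rx":0,"ry":0,"rz":0,"grip":0},
    {"tx":-0.3,"ty":-0.1,"tz":23.3,"rx":0,"ry":0,"rz":0,"grip":-1},
    {"tx":-0.3,"ty":-0.1,"tz":23.3,"rx":0,"ry":0,"rz":0,"grip":-1},
    {"tx":-0.3,"ty":-0.1,"tz":23.3,"rx":0,"ry":0,"rz":0,"grip":-1},
    {"tx":-0.3,"ty":-0.1,"tz":23.3,"rx":0,"ry":0,"rz":0,"grip":-1},
    {"tx":-0.3,"ty":-0.1,"tz":23.3,"rx":0,"ry":0,"rz":0,"grip":-1}
  ]
}}

```text
clock: 29.35
tcp_pos: [635.2, 229.6, 48.5]
ee_rot: [2.371, 2.061, 0.001]
ft_force: [0.7, -0.2, 0.8]
width: 13.4
grip_force: 30.0
```

```bash
python3 - <<'E'
from h import *
plan((635.2,229.9,145,-8),(462,303.7,145,-8))
E
```

```text
now [635.2 229.6  48.5] psi -8.02 w 13.4 gf 30.0 F [ 0.7 -0.2  0.8] t 29.35 j7 -0.54
(635.2, 229.9, 145, -8) t [  0.3   0.  -96.5] r [ 0. -0. -0.]
(462, 303.7, 145, -8) t [  49.2 -181.8  -96.5] r [ 0. -0. -0.]
```

{"method": "send_rows", "body": {
  "moves": [
    {"tx":0,"ty":0,"tz":-20,"rx":0,"ry":0,"rz":0,"grip":-1},
    {"tx":0,"ty":0,"tz":-60,"rx":0,"ry":0,"rz":0,"grip":-1},
    {"tx":3,"ty":-10,"tz":-90,"rx":0,"ry":0,"rz":0,"grip":-1},
    {"tx":13,"ty":-50,"tz":-96,"rx":0,"ry":0,"rz":0,"grip":-1},
    {"tx":26,"ty":-95,"tz":-96,"rx":0,"ry":0,"rz":0,"grip":-1},
    {"tx":38,"ty":-140,"tz":-96,"rx":0,"ry":0,"rz":0,"grip":-1},
    {"tx":49,"ty":-181.8,"tz":-96,"rx":0,"ry":0,"rz":0,"grip":-1},
    {"tx":49,"ty":-181.8,"tz":-80,"rx":0,"ry":0,"rz":0,"grip":-1}
  ]
}}

```text
clock: 30.35
tcp_pos: [459.1, 306.9, 130.4]
ee_rot: [-2.364, -2.067, -0.004]
ft_force: [0.2, -0.2, -2.0]
width: 13.8
grip_force: 30.0
```

{"method": "send_rows", "body": {
  "moves": [
    {"tx":0,"ty":0,"tz":20,"rx":0,"ry":0,"rz":0,"grip":-1},
    {"tx":0,"ty":0,"tz":20,"rx":0,"ry":0,"rz":0,"grip":-1},
    {"tx":0,"ty":0,"tz":20,"rx":0,"ry":0,"rz":0,"grip":-1},
    {"tx":0,"ty":0,"tz":20,"rx":0,"ry":0,"rz":0,"grip":-1}
  ]
}}

```text
clock: 30.85
tcp_pos: [462.8, 303.6, 109.2]
ee_rot: [2.372, 2.06, 0.002]
ft_force: [0.8, -1.5, -1.7]
width: 13.8
grip_force: 30.0
```

```bash
python3 - <<'E'
from h import *
plan((462.1,303.5,83.3,-8))
E
```

```text
now [462.8 303.6 109.2] psi -8.06 w 13.8 gf 30.0 F [ 0.8 -1.5 -1.7] t 30.85 j7 -0.8
(462.1, 303.5, 83.3, -8) t [-0.2 -0.7 25.9] r [ 0.001 -0.001 -0.001]
```

{"method": "send_rows", "body": {
  "moves": [
    {"tx":-0.2,"ty":-0.6,"tz":8,"rx":0,"ry":0,"rz":0,"grip":-1},
    {"tx":-0.2,"ty":-0.6,"tz":14,"rx":0,"ry":0,"rz":0,"grip":-1},
    {"tx":-0.2,"ty":-0.6,"tz":18,"rx":0,"ry":0,"rz":0,"grip":-1},
    {"tx":-0.2,"ty":-0.6,"tz":21,"rx":0,"ry":0,"rz":0,"grip":-1},
    {"tx":-0.2,"ty":-0.6,"tz":21,"rx":0,"ry":0,"rz":0,"grip":-1},
    {"tx":-0.2,"ty":-0.6,"tz":21,"rx":0,"ry":0,"rz":0,"grip":-1}
  ]
}}

```text
clock: 31.6
tcp_pos: [461.3, 303.5, 87.4]
ee_rot: [-2.371, -2.061, -0.0]
ft_force: [0.7, -0.7, -2.0]
width: 13.8
grip_force: 30.0
```

{"method": "send_rows", "body": {
  "moves": [
    {"tx":0,"ty":0.6,"tz":2,"rx":0,"ry":0,"rz":0,"grip":-1},
    {"tx":0,"ty":0.6,"tz":3.5,"rx":0,"ry":0,"rz":0,"grip":-1},
    {"tx":0,"ty":0.6,"tz":4.2,"rx":0,"ry":0,"rz":0,"grip":-1},
    {"tx":0,"ty":0.6,"tz":4.2,"rx":0,"ry":0,"rz":0,"grip":-1},
    {"tx":0,"ty":0.6,"tz":4.2,"rx":0,"ry":0,"rz":0,"grip":-1}
  ]
}}

```text
clock: 32.22
tcp_pos: [461.9, 303.3, 83.4]
ee_rot: [2.371, 2.061, 0.0]
ft_force: [-2.1, -1.0, 3.7]
width: 13.7
grip_force: 30.0
```

Home at z 83.4, against about 83.3 expected, with contact force. Release and go for the narrow cap.

{"method": "send_rows", "body": {
  "moves": [
    {"tx":0,"ty":0,"tz":0,"rx":0,"ry":0,"rz":0,"grip":0.2},
    {"tx":0,"ty":0,"tz":0,"rx":0,"ry":0,"rz":0,"grip":0.2},
    {"tx":0,"ty":0,"tz":0,"rx":0,"ry":0,"rz":0,"grip":0.2},
    {"tx":0,"ty":0,"tz":-20,"rx":0,"ry":0,"rz":0,"grip":0.2},
    {"tx":0,"ty":0,"tz":-57,"rx":0,"ry":0,"rz":0,"grip":0.2},
    {"tx":0,"ty":0,"tz":-57,"rx":0,"ry":0,"rz":0,"grip":0.2},
    {"tx":0,"ty":0,"tz":-57,"rx":0,"ry":0,"rz":0,"grip":0.2}
  ]
}}

```text
clock: 33.1
tcp_pos: [461.6, 303.1, 139.8]
ee_rot: [-2.371, -2.061, 0.0]
ft_force: [-0.8, -0.8, 0.3]
width: 55.0
grip_force: 0.0
```

```bash
python3 - <<'E'
from h import *
plan((642.6,293.8,140,-8))
E
```

```text
now [461.6 303.1 139.8] psi -8.02 w 55.0 gf 0.0 F [-0.8 -0.8  0.3] t 33.1 j7 -0.8
(642.6, 293.8, 140, -8) t [ 16.1 180.5  -0.3] r [-0.  0. -0.]
```

{"method": "send_rows", "body": {
  "moves": [
    {"tx":4,"ty":45,"tz":0,"rx":0,"ry":0,"rz":0,"grip":0.2},
    {"tx":8,"ty":90,"tz":0,"rx":0,"ry":0,"rz":0,"grip":0.2},
    {"tx":12,"ty":136,"tz":0,"rx":0,"ry":0,"rz":0,"grip":0.2},
    {"tx":16,"ty":180.5,"tz":0,"rx":0,"ry":0,"rz":0,"grip":0.2},
    {"tx":16,"ty":180.5,"tz":40,"rx":0,"ry":0,"rz":0,"grip":0.2},
    {"tx":16,"ty":180.5,"tz":70,"rx":0,"ry":0,"rz":0,"grip":0.2},
    {"tx":16,"ty":180.5,"tz":70,"rx":0,"ry":0,"rz":0,"grip":0.2},
    {"tx":16,"ty":180.5,"tz":70,"rx":0,"ry":0,"rz":0,"grip":0.2}
  ]
}}

```text
clock: 34.1
tcp_pos: [642.9, 294.0, 70.2]
ee_rot: [-2.371, -2.061, 0.0]
ft_force: [0.7, 1.2, -0.1]
width: 55.3
grip_force: 0.0
```

```bash
python3 - <<'E'
from h import *
plan((642.6,293.8,43.7,-8))
E
```

```text
now [642.9 294.   70.2] psi -8.02 w 55.3 gf 0.0 F [ 0.7  1.2 -0.1] t 34.1 j7 -0.63
(642.6, 293.8, 43.7, -8) t [-0.3 -0.3 26.5] r [-0.  0. -0.]
```

{"method": "send_rows", "body": {
  "moves": [
    {"tx":-0.3,"ty":-0.3,"tz":15,"rx":0,"ry":0,"rz":0,"grip":0.2},
    {"tx":-0.3,"ty":-0.3,"tz":26,"rx":0,"ry":0,"rz":0,"grip":0.2},
    {"tx":-0.3,"ty":-0.3,"tz":26.3,"rx":0,"ry":0,"rz":0,"grip":0},
    {"tx":-0.3,"ty":-0.3,"tz":26.3,"rx":0,"ry":0,"rz":0,"grip":-1},
    {"tx":-0.3,"ty":-0.3,"tz":26.3,"rx":0,"ry":0,"rz":0,"grip":-1},
    {"tx":-0.3,"ty":-0.3,"tz":26.3,"rx":0,"ry":0,"rz":0,"grip":-1},
    {"tx":-0.3,"ty":-0.3,"tz":26.3,"rx":0,"ry":0,"rz":0,"grip":-1},
    {"tx":-0.3,"ty":-0.3,"tz":26.3,"rx":0,"ry":0,"rz":0,"grip":-1}
  ]
}}

```text
clock: 35.1
tcp_pos: [642.6, 293.7, 44.1]
ee_rot: [2.371, 2.061, 0.001]
ft_force: [0.3, 0.2, 0.8]
width: 14.1
grip_force: 30.0
```

```bash
python3 - <<'E'
from h import *
plan((473.3,382,140,-8))
E
```

```text
now [642.6 293.7  44.1] psi -8.02 w 14.1 gf 30.0 F [0.3 0.2 0.8] t 35.1 j7 -0.63
(473.3, 382, 140, -8) t [  63.8 -180.   -95.9] r [ 0. -0. -0.]
```

{"method": "send_rows", "body": {
  "moves": [
    {"tx":0,"ty":0,"tz":-20,"rx":0,"ry":0,"rz":0,"grip":-1},
    {"tx":0,"ty":0,"tz":-60,"rx":0,"ry":0,"rz":0,"grip":-1},
    {"tx":4,"ty":-10,"tz":-90,"rx":0,"ry":0,"rz":0,"grip":-1},
    {"tx":18,"ty":-50,"tz":-96,"rx":0,"ry":0,"rz":0,"grip":-1},
    {"tx":34,"ty":-95,"tz":-96,"rx":0,"ry":0,"rz":0,"grip":-1},
    {"tx":50,"ty":-140,"tz":-96,"rx":0,"ry":0,"rz":0,"grip":-1},
    {"tx":64,"ty":-180,"tz":-96,"rx":0,"ry":0,"rz":0,"grip":-1},
    {"tx":64,"ty":-180,"tz":-80,"rx":0,"ry":0,"rz":0,"grip":-1}
  ]
}}

```text
clock: 36.1
tcp_pos: [469.8, 386.8, 126.2]
ee_rot: [-2.362, -2.067, -0.005]
ft_force: [0.2, -0.1, -1.1]
width: 14.0
grip_force: 30.0
```

{"method": "send_rows", "body": {
  "moves": [
    {"tx":0,"ty":0,"tz":20,"rx":0,"ry":0,"rz":0,"grip":-1},
    {"tx":0,"ty":0,"tz":20,"rx":0,"ry":0,"rz":0,"grip":-1},
    {"tx":0,"ty":0,"tz":20,"rx":0,"ry":0,"rz":0,"grip":-1},
    {"tx":0,"ty":0,"tz":20,"rx":0,"ry":0,"rz":0,"grip":-1},
    {"tx":0,"ty":0,"tz":20,"rx":0,"ry":0,"rz":0,"grip":-1}
  ]
}}

```text
clock: 36.72
tcp_pos: [473.7, 382.2, 104.2]
ee_rot: [2.372, 2.06, 0.001]
ft_force: [0.5, -0.1, -1.2]
width: 13.5
grip_force: 30.0
```

```bash
python3 - <<'E'
from h import *
plan((473.3,382,79,-8))
E
```

```text
now [473.7 382.2 104.2] psi -8.05 w 13.5 gf 30.0 F [ 0.5 -0.1 -1.2] t 36.73 j7 -0.9
(473.3, 382, 79, -8) t [-0.3 -0.4 25.2] r [ 0.001 -0.001 -0.001]
```

{"method": "send_rows", "body": {
  "moves": [
    {"tx":-0.2,"ty":-0.3,"tz":8,"rx":0,"ry":0,"rz":0,"grip":-1},
    {"tx":-0.2,"ty":-0.3,"tz":14,"rx":0,"ry":0,"rz":0,"grip":-1},
    {"tx":-0.2,"ty":-0.3,"tz":18,"rx":0,"ry":0,"rz":0,"grip":-1},
    {"tx":-0.2,"ty":-0.3,"tz":21,"rx":0,"ry":0,"rz":0,"grip":-1},
    {"tx":-0.2,"ty":-0.3,"tz":21,"rx":0,"ry":0,"rz":0,"grip":-1},
    {"tx":-0.2,"ty":-0.3,"tz":21,"rx":0,"ry":0,"rz":0,"grip":-1}
  ]
}}

```text
clock: 37.48
tcp_pos: [472.9, 382.1, 82.9]
ee_rot: [-2.371, -2.061, -0.0]
ft_force: [0.1, 0.4, -0.8]
width: 14.0
grip_force: 30.0
```

{"method": "send_rows", "body": {
  "moves": [
    {"tx":0,"ty":0.2,"tz":2,"rx":0,"ry":0,"rz":0,"grip":-1},
    {"tx":0,"ty":0.2,"tz":3.5,"rx":0,"ry":0,"rz":0,"grip":-1},
    {"tx":0,"ty":0.2,"tz":4.3,"rx":0,"ry":0,"rz":0,"grip":-1},
    {"tx":0,"ty":0.2,"tz":4.3,"rx":0,"ry":0,"rz":0,"grip":-1},
    {"tx":0,"ty":0.2,"tz":4.3,"rx":0,"ry":0,"rz":0,"grip":-1}
  ]
}}

```text
clock: 38.1
tcp_pos: [473.0, 382.0, 79.0]
ee_rot: [-2.371, -2.061, -0.0]
ft_force: [-2.0, -1.0, 5.5]
width: 13.6
grip_force: 30.0
```

Home at z 79.0 with contact. Release, retreat and check.

{"method": "send_rows", "body": {
  "moves": [
    {"tx":0,"ty":0,"tz":0,"rx":0,"ry":0,"rz":0,"grip":0.2},
    {"tx":0,"ty":0,"tz":0,"rx":0,"ry":0,"rz":0,"grip":0.2},
    {"tx":0,"ty":0,"tz":0,"rx":0,"ry":0,"rz":0,"grip":0.2},
    {"tx":0,"ty":0,"tz":-20,"rx":0,"ry":0,"rz":0,"grip":0.2},
    {"tx":0,"ty":0,"tz":-60,"rx":0,"ry":0,"rz":0,"grip":0.2},
    {"tx":0,"ty":0,"tz":-110,"rx":0,"ry":0,"rz":0,"grip":0.2},
    {"tx":20,"ty":30,"tz":-130,"rx":0,"ry":0,"rz":0,"grip":0.2},
    {"tx":40,"ty":60,"tz":-130,"rx":0,"ry":0,"rz":0,"grip":0.2}
  ]
}}

```text
clock: 39.1
tcp_pos: [540.3, 415.0, 213.9]
ee_rot: [2.371, 2.061, 0.012]
ft_force: [-0.2, -0.8, 0.5]
width: 55.2
grip_force: 0.0
```

{"method": "send_rows", "body": {
  "moves": [
    {"tx":50,"ty":30,"tz":0,"rx":0,"ry":0,"rz":0,"grip":0.2},
    {"tx":100,"ty":50,"tz":0,"rx":0,"ry":0,"rz":0,"grip":0.2},
    {"tx":140,"ty":60,"tz":0,"rx":0,"ry":0,"rz":0,"grip":0.2},
    {"tx":140,"ty":60,"tz":0,"rx":0,"ry":0,"rz":0,"grip":0.2},
    {"tx":140,"ty":60,"tz":0,"rx":0,"ry":0,"rz":0,"grip":0.2}
  ]
}}

```text
clock: 39.72
tcp_pos: [616.9, 542.8, 209.0]
ee_rot: [2.371, 2.06, -0.0]
ft_force: [-0.8, 0.2, -0.3]
width: 55.1
grip_force: 0.0
```

```bash
python3 - <<'E'
from h import *
p,d=cap('top','t9'); q,e=cap('scene','s9')
for n,dd,rs in (('top',d,(205,285,185,250)),('scene',e,(185,262,180,255))):
    for w in big(cloud(n,dd),*rs,72,110,2):
        r=cv2.minAreaRect(w[:,:2].astype(np.float32)); print(n,'lug',len(w),np.round(r[0],1),'z',np.percentile(w[:,2],[50,90]).round(1))
a=cv2.resize(p[60:250,205:405],None,fx=2,fy=2); b=cv2.resize(q[170:300,190:390],None,fx=2,fy=2,interpolation=cv2.INTER_CUBIC)
c=np.zeros((380,800,3),np.uint8); c[:,:400]=a; c[:260,400:]=b; cv2.imwrite('pics/c9.png',c[:,:,::-1])
E
```

```text
top lug 62 [460.7 305. ] z [90.8 92.7]
top lug 15 [475.4 375.7] z [85.7 87.2]
scene lug 102 [461.9 302. ] z [84.6 91. ]
scene lug 72 [472.9 380. ] z [82.  86.9]
```

View pics/c9.png

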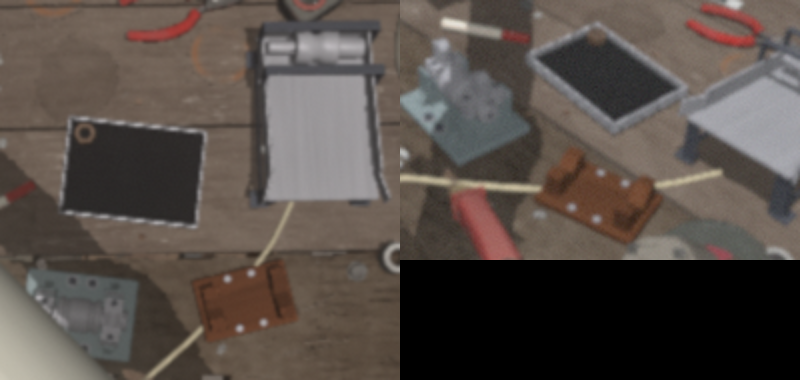

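The final picture shows both caps on the stand (left 60,300 and 110,310). Their lug tops and positions match the first measurement to under 1 mm in the scene view; in the top view the arm hides most of the narrow cap. The tray and cradle are empty, and the worn roller rests at the rack stop (315,47). I'm handing the job in.

```bash
python3 -c "
from bench import manip
print(manip.finish_job())"
```

```text
the job is handed in; nothing more can be done
None
```

The forming roller is changed and the job was handed in at about 40 s: the worn roller is at the rack stop, the fresh one is in the stand thick end in the wide bearing, and both caps are home on their own bearings.

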